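# Lock the height-stop screw of a vial capping stand with its jam nut

### The job

The stop screw of the vial capping stand is already set: fit the square-holed holding key over the screw's squared end, fully down and with its tail in the stand's fork, so that the screw is held. Then turn the big hexagonal jam nut under it clockwise (seen from above) until you feel it land, and nip it up by about 10 degrees more (never as far as 20 degrees), without losing the screw's setting. Do not force the key if it has not slipped over the square, leave the key in place on the screw, and leave everything else on the bench alone.

Things in the scene. Friction and masses are not known exactly. Their poses are not given: they have to be found in the camera images.
- stand: Capping stand fixed to the bench: base plate 150 x 90 x 12 mm, a column (30 x 40 mm) at its +x end carrying a fork for the key's tail, and an arm 34 mm wide (y), top 62 mm high, reaching from the column in -x to the upright stop screw. Origin: at bench height on the screw's axis; z up; arm, column and fork lie along its +x.
- fork (a point): Middle of the fork's floor, on top of the column, 77.5 mm from the screw axis along the stand's x and 97 mm above the bench. Two posts rise 11 mm from it on either side (y), 13 mm apart and 15 mm long (x).
- screw_seat (a point): On the screw's axis, 98 mm above the bench: the shoulder atop the 24 mm thread, where the key comes to rest. Above it the squared end, 14 x 14 mm, 14 mm high, then a round taper 5 mm high (14 to 8 mm diameter), top at 117 mm. Axes turn with the screw; the square's flats face its x and y, which at the start agree with the stand's.
- screw (a joint): Rotation of the stop screw (rad), clockwise from above positive, 0 at the start: its setting. It may change by at most 0.4 either way (the fitted key's play and give, 0.15 to 0.25, included). Not held, the screw turns along with the nut: it turns more easily (0.05 N m) than the nut turns on it (0.1 N m).
- nut_center (a point): Centre of the jam nut, on the screw's axis, 85 mm above the bench: steel hexagon 40 mm across flats, 14 mm high (78 to 92 mm). Two flats face its own +y and -y, the others every 60 degrees; its axes turn with it, its height stays. Below it a 32 mm wide round boss, then the arm (top 62 mm): keep fingertips above that. It starts an unknown 0.4 to 1.2 rad short of landing.
- jam (a joint): How far (rad) the nut is nipped up beyond landing on its spring washer: 0 until it lands. Turning the nut takes 0.1 N m before landing, 0.35 N m at landing, then 0.9 N m more per rad: best judged as the rise over free turning, about 0.4 N m when right. It keeps the value it is left at. Wanted 0.10 to 0.35; above 0.42 the washer is crushed.
- key_tab (a point): The holding key, loose steel, about 140 g, flat on the bench at either side of the stand: this is the centre of its upright grip tab (24 mm along x, 12 mm along y; from 10 to 36 mm above the key's underside, this point at 23 mm). The key's x axis runs from its square ring along its tail; the hole lies 42 mm from this point in -x.
- key_hole (a point): Centre of the key's square hole, at its underside. Hole 15.5 x 15.5 mm, right through, square with the tail; ring and tail 10 mm thick, ring 26 mm wide, tail 10 mm wide, ending 95 mm from this point in the key's +x. Fitted, this point is at the screw seat, the key's x agrees with the stand's x and the tail lies between the fork's posts.
- lifter_tab (a point): Grip tab of a vial lifter: a loose tool like the key but with a solid round end without a hole, lying on the other side of the stand. Not needed: leave alone.
- vial_a: Loose vial, 22 mm diameter, 45 mm high, origin under its centre; leave alone.
- vial_b: Loose vial like the other; leave alone.
- wash_jar: Loose jar, 64 mm diameter, 85 mm high, origin under its centre; leave alone.
- driver: Loose screwdriver lying on the bench; leave alone.
Not all that is in view belongs to the job. What is shaped like the part that bears key_tab but green or purple is not meant. Of the things like the stand, leave any that is black; of the rest the smaller one is meant.

How it is judged:
On the way, in this order (a step that is already met when the one before it is completed fails the run):
1. the key is fully down over the screw's squared end, its tail in the fork (horizontal distance between key_hole and screw_seat below 0.003 m and z of key_hole in the frame of stand below 0.101 m and angle between the x axis of key_hole and the x axis of stand, either way round below 0.08 rad), for 0.2 s.
2. the nut is nipped up against the screw held by the key (all of step 1 and value of joint jam above 0.1 rad), for 0.2 s.
At the end, for the whole second after the job is handed in: The key rests on the screw's shoulder (within 3 mm in height and sideways, its tail within 0.08 rad of the stand's x, in the fork), at rest; the nut is nipped up 0.10 to 0.35 rad beyond landing; the screw is within 0.4 rad of its start (all of step 2 and value of joint jam below 0.35 rad and value of joint screw between -0.4 and 0.4 rad and linear speed of key below 0.02 m/s); the robot touches nothing.
It fails at once if the screw is turned out of its setting by more than 0.4 rad (value of joint screw above 0.4 rad or value of joint screw below -0.4 rad).
It fails at once if the nut is overtightened, more than 0.42 rad beyond landing (value of joint jam above 0.42 rad).
It fails at once if the key is forced down with more than 25 N while it is not home on the square (contact force between key and screw above 25 N and z of key_hole in the frame of stand above 0.102 m).
It fails at once if a bystander is moved by more than 30 mm (distance of any of lifter_tab, vial_a, vial_b, wash_jar, driver from where it was at the start of the episode above 0.03 m).
It also fails if it takes over 72 s, if anything falls off the work surface, if the arm or the gripper's body presses on something with over 40 N, if the wrist force passes 120 N, or if a joint passes its speed limit or range.

### The arm

A 6-joint arm with a two-finger parallel gripper is mounted at the origin on the work surface. World frame = base frame: x ahead of the robot, y to its left, z up, the work surface at z = 0. Lengths are in m, angles in rad, forces in N, time in s.
With the tool pointing down it reaches from about 0.4 to 0.825 m from the base axis. Payload 7 kg.
Tool frame: the origin (TCP) lies midway between the tips of the shut fingers; the grasp point (between the pads) lies 19 mm behind it; y points along the fingers, z is the direction in which the jaws open and shut, and the axes are right-handed (so a half turn about y gives the same grasp; the last joint's range is limited). The gripper opens to 88 mm and grips with 3 to 60 N. Pads are 19 mm wide; open, the fingers measure 130 mm over their backs; the gripper's body (78 mm by 193 mm) begins 47 mm behind the grasp point.
Start: joints at [1.632, 0.359, 0.012, 0, -1.224, -0.288], TCP at [0.152, 0.658, 0.227] pointing down, gripper open.
Joint ranges: [-3.07, 3.07], [-1.43, 2.12], [-1.02, 1.25], [-3.03, 1.67], [-3.05, -0], [-3.03, 3.03]. Speed limits (rad/s): [2.39, 2.39, 3.01, 3.14, 3.14, 3.14].

### API

Orientations are given as [roll, pitch, yaw] about the fixed x, y, z axes, in that order (R = Rz(yaw) Ry(pitch) Rx(roll)).
In Python, from station import arm gives the robot as it stands.
- The arm moves only by the tool move_arm, never from a script. Its argument "deltas" is a list of rows, each an object with "dp": the shift along the tool's x, y, z in mm, a list of three; "rotation": the turn, a rotation vector about the tool's x, y, z in degrees, a list of three. A call has 1 to 5 rows; each row shifts and turns the pose as measured when the row begins, along the tool's axes as they then stand; what a row does not reach is not made up. A row lasts 1/12 s, in which the tool goes at most 41.7 mm and 7.16 degrees, less where a joint would pass 70% of its speed; a pose out of reach is approached as far as the arm can. A call is refused whole if a number of a shift passes 41.7 or a number of a turn 7.16, either way. A call with a gripper value outside its range is refused whole. "jaw" is the closure in counts, from 0 (fully open) to 255 (shut), set as the call begins (left out, the last holds). The fingers move at their own pace and stop on an object; "squeeze" is the grip in N (left out, the last holds). Time passes only in rows, so rows that do not move let the fingers close. It gives the time, the measured TCP pose, the force and the opening at its end, in the units of the state.
- arm.get_state(): the state, without advancing time (a new reading comes with each control period).
- arm.grab_frame(name): name is "scene" or "top" or "wrist"; returns a dict with "pixels" (480x640x3 uint8, red, green, blue), "z_map" (480x640 float32, m along the optical axis (not along the pixel's ray), 0 where there is no reading), "fx", "fy", "cx", "cy" (pixels), "cam_to_world" (4x4, takes a point from camera to world coordinates); the wrist camera has in their place "mount" (4x4, takes a point from camera to tool coordinates, whose origin is the TCP and whose axes are the tool frame's). Camera axes: x right, y down, z forward; pixel columns grow to the right and rows downward; lengths in m; the calibration is good to about 2 mm. A picture is of the moment at which its call begins: read the wrist's pose just before it.
- arm.job_done(): hands the job in, once; it reports no verdict.
The state is a dict: "t": time; "q": joint angles; "qd": joint speeds; "joint_efforts": joint torques, N m; "eef_pos": TCP position; "ee_rot": TCP orientation; "force": force on the tool from outside, world axes, zero at the start; "moment": the same for the moment, N m; "width": finger opening in m.
Only numpy, scipy, OpenCV 4.12 (cv2) and the standard library are available. Lean on these libraries where they do the work, as an engineer would, in place of code of your own. Each camera call takes 0.05 s, during which the arm holds its last target.

## Working session

There is one attempt and no reset: what is moved stays moved. The work goes in short steps, Python scripts to look and compute and a tool call to move; the robot and the scene stay as the last step left them, time stands still between calls to the robot, and variables do not carry over. Pictures are saved under pics/ and viewed, and the job is handed in when it is done.

Besides the shell and the picture viewer there is one more tool, called as name(argument=value, ...) on one line, values as JSON. move_arm: Moves the arm, as the interface text tells. Its arguments: {"type":"object","properties":{"deltas":{"type":"array","items":{"type":"object","properties":{"dp":{"type":"array","items":{"type":"number"}},"rotation":{"type":"array","items":{"type":"number"}}}}},"jaw":{"type":"number"},"squeeze":{"type":"number"}},"required":["deltas"]}

```bash
ls; mkdir -p pics
python3 - <<'E'
from station import arm
import cv2,numpy as np
s=arm.get_state();print({k:np.round(v,4).tolist() for k,v in s.items()})
for n in("scene","top"):
    f=arm.grab_frame(n);cv2.imwrite(f"pics/{n}0.png",f["pixels"][:,:,::-1]);print(n,f["fx"],f["cx"],f["cy"],f["cam_to_world"].round(4).tolist())
    np.savez(f"{n}0.npz",**f)
E
```

```text
pics
{'t': 0.0, 'q': [1.6321, 0.3594, 0.0111, -0.0004, -1.2241, -0.2881], 'qd': [0.0004, -0.0002, -0.001, 0.0003, 0.0012, 0.0002], 'joint_efforts': [0.0021, -58.273, 29.3043, 6.9967, 0.0069, -0.0002], 'eef_pos': [0.1517, 0.6572, 0.2256], 'ee_rot': [-1.5691, 0.0002, 2.9147], 'force': [-1.2168, -0.7713, -0.1246], 'moment': [-0.0257, -0.067, 0.0028], 'width': 0.0875}
scene 585.0235198445893 312.9074514553114 237.60973907783963 [[0.1783, 0.7681, -0.615, 1.2591], [0.9839, -0.1315, 0.1211, -0.1643], [0.0122, -0.6266, -0.7792, 1.1239], [0.0, 0.0, 0.0, 1.0]]
top 476.3635010564845 317.56407842609985 237.48557286397286 [[0.011, -0.983, 0.1832, 0.2653], [-0.9996, -0.0059, 0.0284, -0.0048], [-0.0268, -0.1835, -0.9827, 1.0085], [0.0, 0.0, 0.0, 1.0]]
```

View pics/scene0.png

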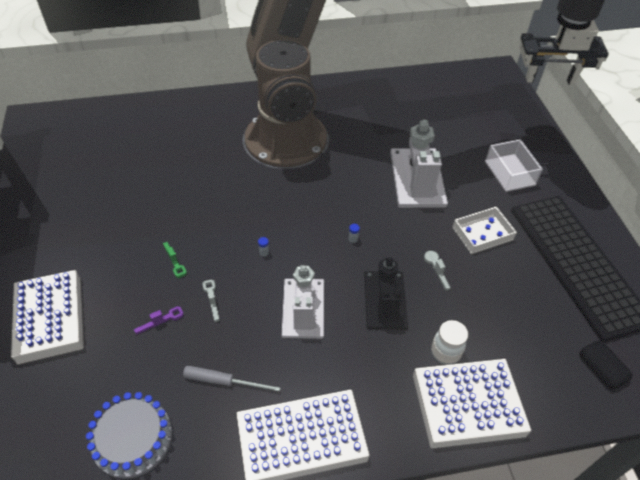

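View pics/top0.png

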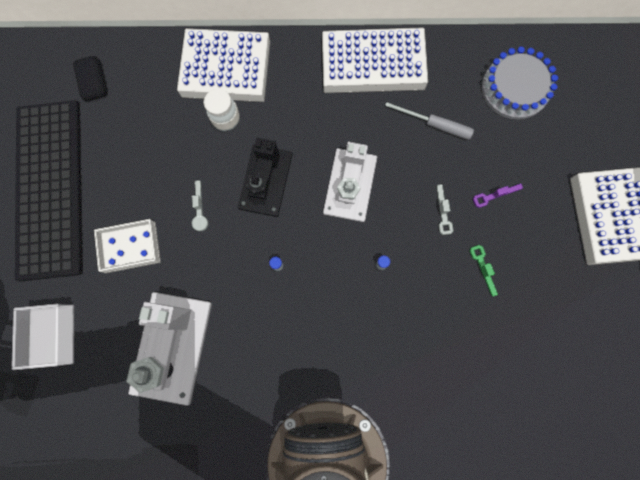

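Stand candidates in the top view are grey (350,185), black (265,175) and a larger grey one (170,350). The meant one is the smaller non-black stand at (350,185). Key-shaped things are steel with a ring (445,210), green (484,270), purple (498,193), and a steel lifter with a solid end (199,205). The meant one is the key at (445,210). I'll confirm both in a crop.

Run:
```python
import cv2,numpy as np
a=cv2.imread("pics/top0.png")
c1=cv2.resize(a[130:250,310:470],None,fx=5,fy=5,interpolation=cv2.INTER_CUBIC)
cv2.imwrite("pics/crop_top.png",c1)
b=cv2.imread("pics/scene0.png")
cv2.imwrite("pics/crop_scene.png",cv2.resize(b[250:350,190:340],None,fx=5,fy=5,interpolation=cv2.INTER_CUBIC))
for n in("top","scene"):
    f=np.load(n+"0.npz");M=f["cam_to_world"];z=f["z_map"]
    v,u=np.mgrid[0:480,0:640]
    P=np.stack([(u-f["cx"])/f["fx"]*z,(v-f["cy"])/f["fy"]*z,z,np.ones_like(z)],-1)@M.T
    np.save(n+"P.npy",P[...,:3].astype(np.float32))
    pts=[(349,184),(357,150),(445,210),(444,228),(445,198),(383,262),(276,263),(199,205),(220,108),(430,120)] if n=="top" else [(304,273),(303,300),(211,300),(354,232),(264,244)]
    for u_,v_ in pts: print(n,u_,v_,P[v_,u_,:3].round(4))
```

```text
top 349 184 [ 0.5377 -0.039   0.1162]
top 357 150 [ 0.614  -0.0558  0.0989]
top 445 210 [ 0.5062 -0.2416  0.0369]
top 444 228 [ 0.476  -0.2474 -0.0015]
top 445 198 [ 0.5429 -0.2523 -0.0026]
top 383 262 [ 0.3952 -0.1106  0.0439]
top 276 263 [0.3911 0.1071 0.0471]
top 199 205 [0.5179 0.2784 0.0252]
top 220 108 [0.7121 0.2291 0.084 ]
top 430 120 [ 0.7151 -0.2213  0.0172]
scene 304 273 [ 0.5461 -0.0418  0.1038]
scene 303 300 [ 0.6092 -0.0547  0.098 ]
scene 211 300 [ 0.5276 -0.2478  0.0241]
scene 354 232 [0.4034 0.1043 0.0402]
scene 264 244 [ 0.4092 -0.1132  0.0476]
```

View pics/crop_top.png

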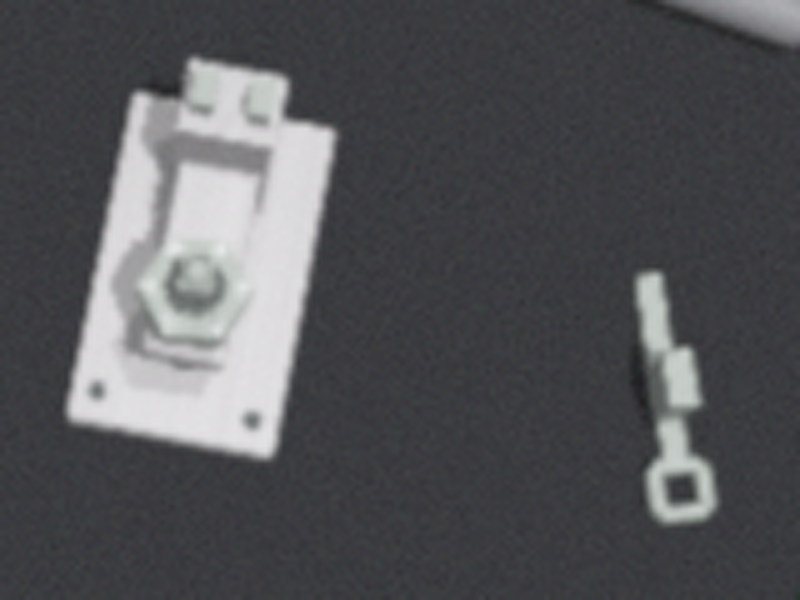

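View pics/crop_scene.png

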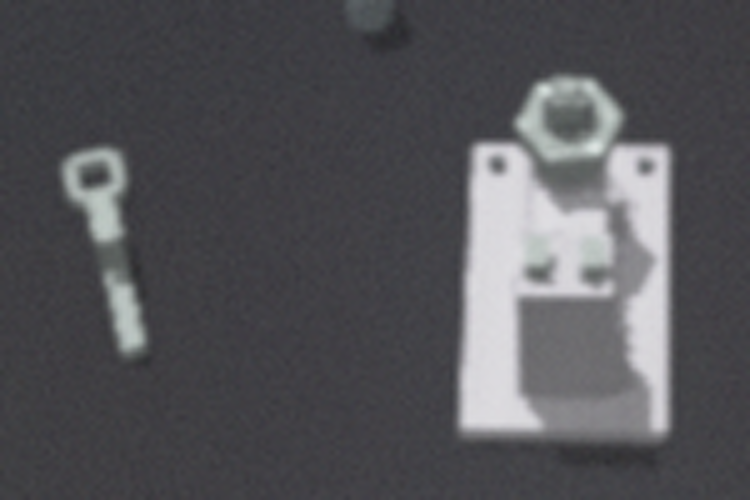

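The crops confirm both: a square-ring steel key at top (445,210), and a grey stand with hexagon nut and fork at (350,185). Next are coarse poses and the wrist camera mount.

```bash
cat > h.py <<'E'
import cv2,numpy as np
from scipy.spatial.transform import Rotation as Rn
from station import arm
def tool(s=None):
    s=s or arm.get_state(); T=np.eye(4);T[:3,:3]=Rn.from_euler('xyz',s["ee_rot"]).as_matrix();T[:3,3]=s["eef_pos"];return T
def wrist(name):
    T=tool();f=arm.grab_frame("wrist");f["cam_to_world"]=T@f["mount"];f["T"]=T
    cv2.imwrite(f"pics/{name}.png",f["pixels"][:,:,::-1]);np.savez(f"{name}.npz",**f);return f
def ray(f,u,v,z):
    M=f["cam_to_world"];d=M[:3,:3]@np.array([(u-f["cx"])/f["fx"],(v-f["cy"])/f["fy"],1.]);o=M[:3,3]
    return o+d*(z-o[2])/d[2]
def proj(f,p):
    M=np.linalg.inv(f["cam_to_world"]);c=M[:3,:3]@np.asarray(p)+M[:3,3];return c[0]/c[2]*f["fx"]+f["cx"],c[1]/c[2]*f["fy"]+f["cy"]
def plan(p,yaw):
    """deltas in tool axes (mm) and turn about tool y(deg) to world TCP p, yaw(deg)"""
    T=tool();d=T[:3,:3].T@(np.asarray(p)-T[:3,3])*1000
    y0=np.degrees(np.arctan2(T[1,0],T[0,0]));dy=(yaw-y0+180)%360-180
    print("dp",d.round(1),"turn about y",round(-dy,2),"rows",round(np.linalg.norm(d)/41.7,1),"yaw0",round(y0,2))
E
python3 - <<'E'
from h import *
f=np.load("top0.npz");P=np.load("topP.npy");img=f["pixels"].astype(int)
m=(img.sum(2)>330).astype(np.uint8);
def comp(u,v):
    n,l=cv2.connectedComponents(m);k=l[v,u];return (l==k)
k=comp(444,206)
ys,xs=np.nonzero(k);print("key px",len(xs),xs.min(),xs.max(),ys.min(),ys.max())
for px in[(446,228),(440,186)]: print(px,ray(f,*px,0.01))
print("tab top",ray(f,445.5,206,0.036))
s=np.load("scene0.npz");
for px in[(209,285),(216,320)]: print(px,ray(s,*px,0.01))
print("screw top",ray(f,349,184,.117),ray(s,304,267,.117))
w=wrist("w0");print(w["mount"].round(4).tolist(),w["fx"],w["cx"],w["cy"])
plan([0.51,-0.12,0.30],168)
E
```

```text
key px 380 437 452 184 234
(446, 228) [ 0.47358301 -0.24883128  0.01      ]
(440, 186) [ 0.56622547 -0.2394891   0.01      ]
tab top [ 0.5150643  -0.24323018  0.036     ]
(209, 285) [ 0.47674806 -0.25044885  0.01      ]
(216, 320) [ 0.57195781 -0.24174212  0.01      ]
screw top [ 0.53749273 -0.03898973  0.117     ] [ 0.53996059 -0.04078888  0.117     ]
[[0.0005, 0.9652, 0.2615, -0.0707], [0.0006, -0.2615, 0.9652, -0.1579], [1.0, -0.0003, -0.0007, 0.0004], [0.0, 0.0, 0.0, 1.0]] 366.4811462075052 322.97512889692086 242.2179574976886
dp [-523.9  -73.2  676.9] turn about y -1.0 rows 20.6 yaw0 167.0
```

View pics/w0.png

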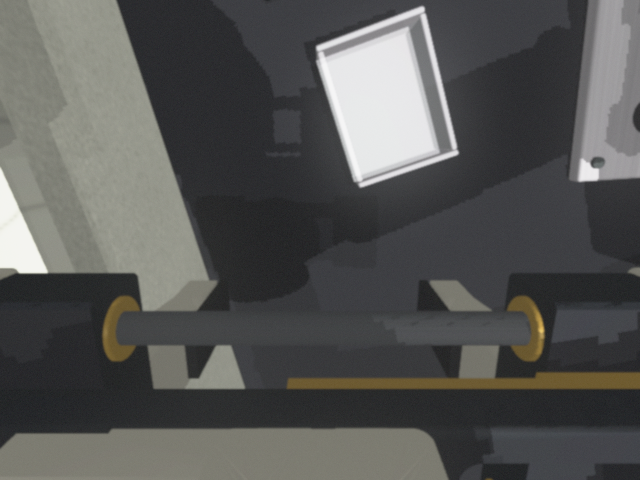

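```bash
cat >> h.py <<'E'
def rows(p,yaw,long_cw=False,maxmm=40,maxdeg=7):
    T=tool();y0=np.degrees(np.arctan2(T[1,0],T[0,0]));dy=(yaw-y0+180)%360-180
    if long_cw and dy>0: dy-=360
    d=(np.asarray(p)-T[:3,3])*1000
    n=int(max(np.ceil(np.linalg.norm(d)/maxmm),np.ceil(abs(dy)/maxdeg)))
    out=[]
    for i in range(n):
        a=np.radians(y0+dy*(i)/n);st=d/n
        out.append(([round(v) for v in (np.cos(a)*st[0]+np.sin(a)*st[1],-st[2],-np.sin(a)*st[0]+np.cos(a)*st[1])],round(-dy/n,1)))
    for o in out: print(o)
E
python3 -c "
from h import *
rows([0.585,-0.05,0.25],-12,True)"
```

```text
([-22, -1, 23], np.float64(6.9))
([-25, -1, 20], np.float64(6.9))
([-27, -1, 17], np.float64(6.9))
([-29, -1, 13], np.float64(6.9))
([-30, -1, 10], np.float64(6.9))
([-31, -1, 6], np.float64(6.9))
([-32, -1, 2], np.float64(6.9))
([-32, -1, -1], np.float64(6.9))
([-31, -1, -5], np.float64(6.9))
([-31, -1, -9], np.float64(6.9))
([-29, -1, -13], np.float64(6.9))
([-28, -1, -16], np.float64(6.9))
([-25, -1, -19], np.float64(6.9))
([-23, -1, -22], np.float64(6.9))
([-20, -1, -25], np.float64(6.9))
([-17, -1, -27], np.float64(6.9))
([-14, -1, -29], np.float64(6.9))
([-10, -1, -30], np.float64(6.9))
([-6, -1, -31], np.float64(6.9))
([-3, -1, -32], np.float64(6.9))
([1, -1, -32], np.float64(6.9))
([5, -1, -32], np.float64(6.9))
([9, -1, -31], np.float64(6.9))
([12, -1, -29], np.float64(6.9))
([16, -1, -28], np.float64(6.9))
([19, -1, -26], np.float64(6.9))
```

move_arm(deltas=[{"dp": [-22,-1,23],"rotation": [0,6.9,0]},{"dp": [-25,-1,20],"rotation": [0,6.9,0]},{"dp": [-27,-1,17],"rotation": [0,6.9,0]},{"dp": [-29,-1,13],"rotation": [0,6.9,0]},{"dp": [-30,-1,10],"rotation": [0,6.9,0]}])

```text
t: 0.57
eef_pos: [0.2329, 0.5194, 0.2263]
ee_rot: [-1.566, 0.005, 2.298]
force: [1.7, 0.2, -0.1]
width: 0.0876
```

```bash
python3 -c "
from h import *
print(np.round(arm.get_state()['q'],3));rows([0.585,-0.05,0.25],-12,True)"
```

```text
[ 1.493  0.19  -0.221 -0.    -1.167 -0.766]
([-31, -1, 5], np.float64(6.8))
([-32, -1, 2], np.float64(6.8))
([-32, -1, -2], np.float64(6.8))
([-31, -1, -6], np.float64(6.8))
([-30, -1, -10], np.float64(6.8))
([-29, -1, -13], np.float64(6.8))
([-27, -1, -16], np.float64(6.8))
([-25, -1, -20], np.float64(6.8))
([-23, -1, -22], np.float64(6.8))
([-20, -1, -25], np.float64(6.8))
([-17, -1, -27], np.float64(6.8))
([-13, -1, -29], np.float64(6.8))
([-10, -1, -30], np.float64(6.8))
([-6, -1, -31], np.float64(6.8))
([-2, -1, -32], np.float64(6.8))
([1, -1, -32], np.float64(6.8))
([5, -1, -31], np.float64(6.8))
([9, -1, -31], np.float64(6.8))
([13, -1, -29], np.float64(6.8))
([16, -1, -28], np.float64(6.8))
([19, -1, -25], np.float64(6.8))
```

Tracks accurately; continuing.

move_arm(deltas=[{"dp": [-31,-1,5],"rotation": [0,6.8,0]},{"dp": [-32,-1,2],"rotation": [0,6.8,0]},{"dp": [-32,-1,-2],"rotation": [0,6.8,0]},{"dp": [-31,-1,-6],"rotation": [0,6.8,0]},{"dp": [-30,-1,-10],"rotation": [0,6.8,0]}])

```text
t: 0.98
eef_pos: [0.3178, 0.3757, 0.2316]
ee_rot: [-1.569, 0.008, 1.675]
force: [0.1, -0.3, 0.3]
width: 0.0873
```

move_arm(deltas=[{"dp": [-29,-1,-13],"rotation": [0,6.8,0]},{"dp": [-27,-1,-16],"rotation": [0,6.8,0]},{"dp": [-25,-1,-20],"rotation": [0,6.8,0]},{"dp": [-23,-1,-22],"rotation": [0,6.8,0]},{"dp": [-20,-1,-25],"rotation": [0,6.8,0]}])

```text
t: 1.4
eef_pos: [0.3976, 0.2292, 0.238]
ee_rot: [-1.574, 0.007, 1.052]
force: [-0.2, -0.5, 1.1]
width: 0.088
```

move_arm(deltas=[{"dp": [-17,-1,-27],"rotation": [0,6.8,0]},{"dp": [-13,-1,-29],"rotation": [0,6.8,0]},{"dp": [-10,-1,-30],"rotation": [0,6.8,0]},{"dp": [-6,-1,-31],"rotation": [0,6.8,0]},{"dp": [-2,-1,-32],"rotation": [0,6.8,0]}])

```text
t: 1.82
eef_pos: [0.474, 0.0809, 0.2447]
ee_rot: [-1.576, 0.003, 0.429]
force: [0.0, 0.4, -0.2]
width: 0.0876
```

```bash
python3 -c "
from h import *
print(np.round(arm.get_state()['q'],3));rows([0.585,-0.05,0.25],-12,True)"
```

```text
[ 0.584  0.022 -0.373  0.005 -1.179 -1.728]
([8, -1, -28], np.float64(6.1))
([11, -1, -27], np.float64(6.1))
([13, -1, -25], np.float64(6.1))
([16, -1, -24], np.float64(6.1))
([18, -1, -22], np.float64(6.1))
([21, -1, -20], np.float64(6.1))
```

move_arm(deltas=[{"dp": [8,-1,-28],"rotation": [0,6.1,0]},{"dp": [11,-1,-27],"rotation": [0,6.1,0]},{"dp": [13,-1,-25],"rotation": [0,6.1,0]},{"dp": [16,-1,-24],"rotation": [0,6.1,0]},{"dp": [18,-1,-22],"rotation": [0,6.1,0]}])

```text
t: 2.23
eef_pos: [0.5671, -0.0386, 0.2507]
ee_rot: [-1.576, -0.0, -0.134]
force: [-0.5, 0.6, -0.1]
width: 0.0875
```

move_arm(deltas=[{"dp": [21,-1,-20],"rotation": [0,6.1,0]},{"dp": [0,0,0]},{"dp": [0,0,0]}])

```text
$.deltas[1]: bad value
```

```bash
python3 -c "
from h import *
print(np.round(arm.get_state()['ee_rot'],4),np.round(arm.get_state()['q'],3));wrist('w1');plan([0.585,-0.05,0.25],-12)"
```

```text
[-1.5761e+00 -5.0000e-04 -1.3380e-01] [ 0.28   0.169 -0.193  0.005 -1.211 -1.986]
dp [16.5  0.4 -6.3] turn about y 3.8 rows 0.4 yaw0 -8.2
```

View pics/w1.png

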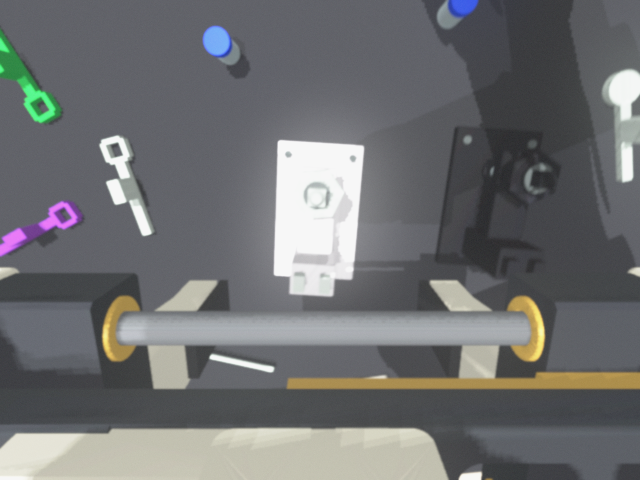

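The wrist view shows the stand with screw at (317,195) and fork at (313,285), and the key ring at (116,150) with its tab at (123,190). I'll enlarge these.

Run:
```python
import cv2
a=cv2.imread("pics/w1.png")
cv2.imwrite("pics/w1a.png",cv2.resize(a[130:300,255:385],None,fx=4,fy=3.5,interpolation=cv2.INTER_CUBIC))
cv2.imwrite("pics/w1a.png",cv2.resize(a[150:300,262:382],None,fx=4,fy=4,interpolation=cv2.INTER_CUBIC))
cv2.imwrite("pics/w1b.png",cv2.resize(a[120:250,80:180],None,fx=4.5,fy=4.5,interpolation=cv2.INTER_CUBIC))
```

```text
(no output)
```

View pics/w1a.png

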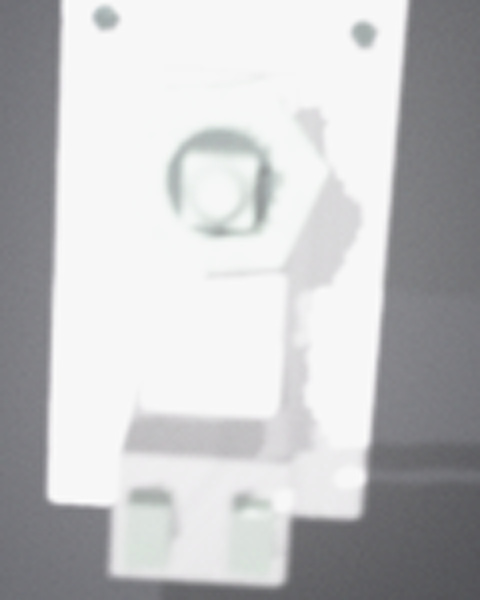

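View pics/w1b.png

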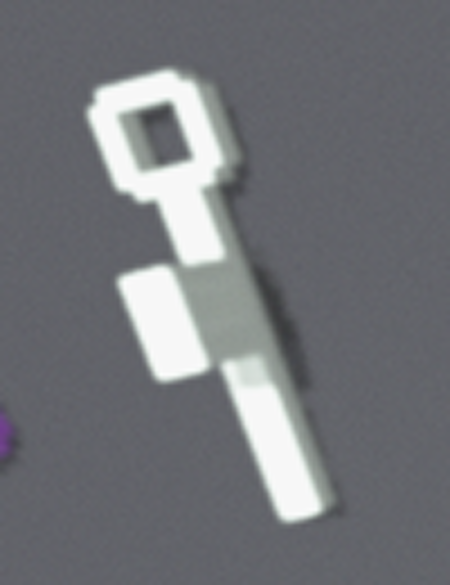

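Run:
```python
from h import *
f=dict(np.load("w1.npz"))
def p(n,u,v,z): r=ray(f,u,v,z);print(n,r.round(4));return r
a=p("taper",315.8,197.5,.117);b=p("sq",317.3,197.8,.112);c=p("thr",317,195.5,.098)
d=p("fork",312,284.3,.108);h1=p("h1",288.25,154.25,.012);h2=p("h2",353,158.5,.012)
ang=lambda p,q:np.degrees(np.arctan2(*(q-p)[1::-1]))
print("stand yaw",ang(b,d),ang(h2,h1)-90, np.linalg.norm((d-b)[:2]))
k=p("hole",114.4,150.1,.01);t=p("tail",146.7,234.4,.01);g=p("tab",116.6,191.6,.036)
print("key yaw",ang(k,t),ang(k,g),np.linalg.norm((t-k)[:2]),np.linalg.norm((g-k)[:2]))
n1=p("n",262+285/4,150+270/4,.092);n2=p("n",262+325/4,150+170/4,.092)
print("nut edge dir",ang(n1,n2),ang(b,n2),ang(b,n1))
rows([*(g[:2]),.09],ang(k,t))
```

```text
taper [ 0.5388 -0.0415  0.117 ]
sq [ 0.5399 -0.0405  0.112 ]
thr [ 0.5399 -0.0411  0.098 ]
fork [ 0.6152 -0.0558  0.108 ]
h1 [ 0.5043 -0.0685  0.012 ]
h2 [ 0.5178 -0.0014  0.012 ]
stand yaw -11.455669940965112 -191.34678037626065 0.07685396447021216
hole [ 0.4755 -0.2503  0.01  ]
tail [ 0.5695 -0.2401  0.01  ]
tab [ 0.5171 -0.2452  0.036 ]
key yaw 6.17129540987765 7.03001422600218 0.09457506183667388 0.04187940918601806
n [ 0.5618 -0.0298  0.092 ]
n [ 0.5411 -0.0185  0.092 ]
nut edge dir 151.21496967594243 86.7348654284241 26.072147525199252
([-3, 23, -30], np.float64(-2.1))
([-4, 23, -30], np.float64(-2.1))
([-5, 23, -30], np.float64(-2.1))
([-6, 23, -29], np.float64(-2.1))
([-8, 23, -29], np.float64(-2.1))
([-9, 23, -29], np.float64(-2.1))
([-10, 23, -28], np.float64(-2.1))
```

move_arm(deltas=[{"dp": [-3,23,-30],"rotation": [0,-2.1,0]},{"dp": [-4,23,-30],"rotation": [0,-2.1,0]},{"dp": [-5,23,-30],"rotation": [0,-2.1,0]},{"dp": [-6,23,-29],"rotation": [0,-2.1,0]},{"dp": [-8,23,-29],"rotation": [0,-2.1,0]}], jaw=135)

```text
t: 2.7
eef_pos: [0.5387, -0.1921, 0.1362]
ee_rot: [-1.578, -0.01, 0.048]
force: [1.2, -0.1, 0.7]
width: 0.0598
```

move_arm(deltas=[{"dp": [-9,23,-29],"rotation": [0,-2.1,0]},{"dp": [-10,23,-28],"rotation": [0,-2.1,0]},{"dp": [0,0,0],"rotation": [0,0,0]}])

```text
t: 2.95
eef_pos: [0.518, -0.2559, 0.0833]
ee_rot: [-1.576, -0.002, 0.124]
force: [-1.1, 0.1, 0.7]
width: 0.043
```

Run:
```python
from h import *
s=arm.get_state();print(np.round(s["ee_rot"],4),s["eef_pos"],s["width"]);f=wrist('w2');plan([0.517,-0.2455,0.09],6.4)
for p in [(.4755,-.2503,.01),(.517,-.2455,.036)]: print(proj(f,p))
```

```text
[-1.5761 -0.0019  0.1243] [ 0.51799842 -0.25593212  0.08330465] 0.042985424578011244
dp [-1.2 -5.   9.7] turn about y 0.63 rows 0.3 yaw0 7.03
(np.float64(341.4801981560327), np.float64(189.4562084965624))
(np.float64(341.8726416124323), np.float64(265.8923707295178))
```

View pics/w2.png

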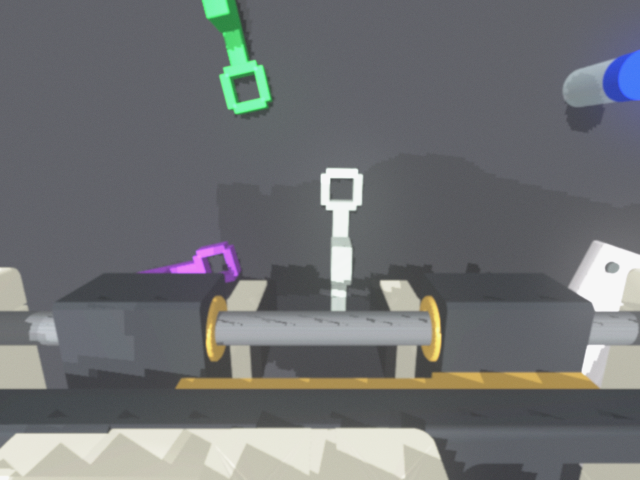

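Run:
```python
from h import *
f=dict(np.load("w2.npz"));img=f["pixels"].astype(int)
m=((img.min(2)>150)&(img.max(2)-img.min(2)<40)).astype(np.uint8);m[:,:300]=0;m[:160]=0;m[305:]=0;m[:,385:]=0
for v in [186,190,215,225,290,296,302]:
    x=np.nonzero(m[v])[0];print(v,x.min(),x.max(),x.mean())
k=ray(f,341.5,189,.01)
for u,v in[(341,220),(339,300)]:
    t=ray(f,u,v,.01);print(k,t,np.degrees(np.arctan2(*(t-k)[1::-1])))
```

```text
186 321 362 342.10526315789474
190 321 361 341.0
215 333 348 340.5
225 332 348 340.0
290 331 384 343.3529411764706
296 331 345 338.0
302 331 345 338.0
[ 0.47521517 -0.25032672  0.01      ] [ 0.49493481 -0.24793107  0.01      ] 6.926663064433752
[ 0.47521517 -0.25032672  0.01      ] [ 0.550275   -0.24169597  0.01      ] 6.559346306393797
```

move_arm(deltas=[{"dp": [-1,5,10],"rotation": [0.3,0.6,0]},{"dp": [0,25,0],"rotation": [0,0,0]},{"dp": [0,25,0],"rotation": [0,0,0]},{"dp": [0,22,0],"rotation": [0,0,0]},{"dp": [0,0,0],"rotation": [0,0,0]}])

```text
t: 3.42
eef_pos: [0.5215, -0.2412, 0.0093]
ee_rot: [-1.573, -0.012, 0.108]
force: [-0.7, -0.4, 0.5]
width: 0.0412
```

Run:
```python
from h import *
s=arm.get_state();print(np.round(s["ee_rot"],4),s["eef_pos"],s["force"]);plan([0.517,-0.2455,0.006],6.4)
```

```text
[-1.5726 -0.0125  0.1081] [ 0.52150156 -0.24124866  0.0092838 ] [-0.71114207 -0.3862445   0.54778066]
dp [-5.   3.2 -3.7] turn about y -0.21 rows 0.2 yaw0 6.19
```

move_arm(deltas=[{"dp": [-5,3,-4],"rotation": [0,-0.2,0.7]},{"dp": [0,0,0],"rotation": [0,0,0]}])

```text
t: 3.58
eef_pos: [0.5177, -0.2438, 0.0073]
ee_rot: [-1.573, 0.001, 0.114]
force: [-0.5, 0.1, 0.5]
width: 0.0413
```

Run:
```python
from h import *
s=arm.get_state();print(np.round(s["ee_rot"],4),s["eef_pos"],s["force"]);plan([0.517,-0.2455,0.006],6.4)
f=wrist('w3');cv2.imwrite("pics/w3c.png",cv2.resize(f["pixels"][80:380,200:480,::-1],None,fx=2,fy=2))
```

```text
[-1.5727e+00  6.0000e-04  1.1420e-01] [ 0.51774308 -0.24375068  0.0073097 ] [-0.46925395  0.08804674  0.4795433 ]
dp [-0.9  1.3 -1.7] turn about y 0.15 rows 0.1 yaw0 6.55
```

View pics/w3c.png

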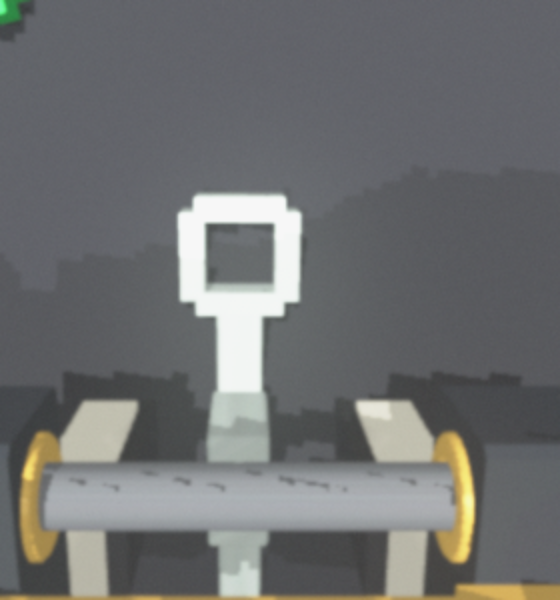

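The key sits between the fingers and is aligned (ring at about (320,205) in the full image), about 1.5 mm to the left. I'll centre and close.

move_arm(deltas=[{"dp": [-1,1,-1.5],"rotation": [0,0.2,0]},{"dp": [0,0,0],"rotation": [0,0,0]},{"dp": [0,0,0],"rotation": [0,0,0]},{"dp": [0,0,0],"rotation": [0,0,0]},{"dp": [0,0,0],"rotation": [0,0,0]}], jaw=255, squeeze=40)

```text
t: 4.05
eef_pos: [0.5213, -0.2455, 0.0122]
ee_rot: [-1.575, -0.01, 0.111]
force: [0.4, 1.1, -0.3]
width: 0.0136
```

move_arm(deltas=[{"dp": [0,0,0],"rotation": [0,0,0]},{"dp": [0,0,0],"rotation": [0,0,0]},{"dp": [0,-30,0],"rotation": [0,0,0]},{"dp": [0,-35,0],"rotation": [0,0,0]},{"dp": [0,-35,0],"rotation": [0,0,0]}])

```text
t: 4.47
eef_pos: [0.5136, -0.2441, 0.106]
ee_rot: [-1.569, 0.008, 0.108]
force: [2.3, -0.7, -2.0]
width: 0.0116
```

Run:
```python
from h import *
s=arm.get_state();print(np.round(s["ee_rot"],4),s["eef_pos"],s["force"],s["width"])
f=wrist('w4')
# approach: tcp so that hole sits above screw; fitted tcp = screw + 42mm along stand x
a=np.radians(-11.4);t=np.array([.5397,-.041])+.042*np.array([np.cos(a),np.sin(a)]);print(t)
rows([*t,.155],-11.4)
```

```text
[-1.5695  0.0077  0.108 ] [ 0.51361527 -0.24405373  0.10603362] [ 2.29498072 -0.65687996 -1.95527129] 0.011615714824657819
[ 0.58087139 -0.04930161]
([14, -7, 31], np.float64(2.9))
([12, -7, 32], np.float64(2.9))
([11, -7, 33], np.float64(2.9))
([9, -7, 33], np.float64(2.9))
([7, -7, 34], np.float64(2.9))
([6, -7, 34], np.float64(2.9))
```

View pics/w4.png

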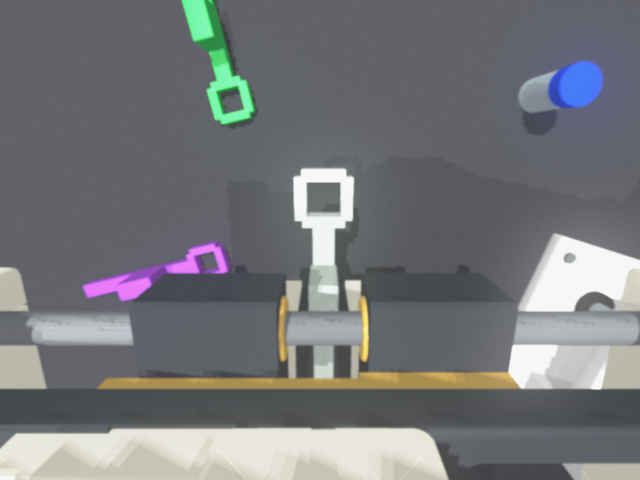

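Key held (width 11.6 mm), ring at (323,197). I'll measure the ring relative to the tool from depth.

```bash
cat >> h.py <<'E'
def ringmask(f,box=(285,150,365,262)):
    img=f["pixels"].astype(int);m=((img.min(2)>190)).astype(np.uint8);o=np.zeros_like(m);x0,y0,x1,y1=box;o[y0:y1,x0:x1]=m[y0:y1,x0:x1];return o
E
python3 - <<'E'
from h import *
f=dict(np.load("w4.npz"));m=ringmask(f)
ys,xs=np.nonzero(m);print(xs.min(),xs.max(),ys.min(),ys.max())
z=f["z_map"];Z=z[m>0];print(np.percentile(Z,[10,50,90]))
M=f["mount"]
P=np.stack([(xs-f["cx"])/f["fx"]*Z,(ys-f["cy"])/f["fy"]*Z,Z,np.ones_like(Z)],-1)@M.T
P=P[:,:3]*1000;r=ys<225
A=np.c_[P[:,0],P[:,2],np.ones(len(P))];print("plane y=",np.linalg.lstsq(A,P[:,1],rcond=None)[0])
print("tool y of ring top",P[r,1].mean(),P[r,1].std())
# hole contour
cs,h=cv2.findContours(m,cv2.RETR_CCOMP,cv2.CHAIN_APPROX_NONE)
for c,hh in zip(cs,h[0]):
    if hh[3]>=0 and cv2.contourArea(c)>200: 
        mo=cv2.moments(c);u,v=mo["m10"]/mo["m00"],mo["m01"]/mo["m00"];print("hole px",u,v,cv2.minAreaRect(c))
for v in range(230,262,6):
    x=np.nonzero(m[v])[0]
    if len(x):print(v,x.mean(),len(x))
for yt in(-2,-5,-8):
  d=M[:3,:3]@np.array([(u-f["cx"])/f["fx"],(v-f["cy"])/f["fy"],1]);o=M[:3,3]*1000;print(yt,o+d*(yt-o[1])/d[1])
E
```

```text
293 353 169 261
[0.1577744  0.16235571 0.16730042]
plane y= [ 0.26671542  0.60794723 15.76420048]
tool y of ring top 5.593212788186987 20.795935135259096
hole px 323.3212457337884 197.7754550625711 ((323.0, 198.5), (36.0, 35.0), 0.0)
230 323.5 22
236 323.0 21
242 323.0 21
248 323.0 21
254 323.0 21
260 323.0 21
-2 [-19.35478179  -2.          -0.2907357 ]
-5 [-20.32447306  -5.          -0.29523338]
-8 [-21.29416432  -8.          -0.29973107]
```

Run:
```python
from h import *
f=dict(np.load("w4.npz"));M=f["mount"];print(M.round(4),f["fx"],f["fy"],f["cx"],f["cy"])
z=f["z_map"];print(z[160:262:6,323].round(4));print(z[175,290:360:5].round(4));print(z[245,305:345:4].round(4))
```

```text
[[ 5.000e-04  9.653e-01  2.611e-01 -6.970e-02]
 [-7.000e-04 -2.611e-01  9.653e-01 -1.579e-01]
 [ 1.000e+00 -7.000e-04  5.000e-04 -5.000e-04]
 [ 0.000e+00  0.000e+00  0.000e+00  1.000e+00]] 366.4811462075052 366.4811462075052 322.97512889692086 242.2179574976886
[0.2577 0.26   0.1563 0.1588 0.2631 0.2636 0.2641 0.2653 0.2655 0.1676
 0.1632 0.1644 0.1637 0.1661 0.1655 0.1678 0.1665]
[0.2606 0.2612 0.2605 0.1588 0.1586 0.1579 0.1569 0.1576 0.1576 0.1571
 0.1578 0.2605 0.2602 0.261 ]
[0.2742 0.2756 0.1675 0.166  0.1667 0.1663 0.1658 0.1661 0.2742 0.2733]
```

Run:
```python
from h import *
rows([.5853,-.0499,.155],-11.4,maxmm=35)
```

```text
([13, -6, 27], np.float64(2.5))
([11, -6, 27], np.float64(2.5))
([10, -6, 28], np.float64(2.5))
([9, -6, 28], np.float64(2.5))
([8, -6, 29], np.float64(2.5))
([7, -6, 29], np.float64(2.5))
([5, -6, 29], np.float64(2.5))
```

move_arm(deltas=[{"dp": [13,-16,27],"rotation": [0,2.5,0]},{"dp": [11,-16,27],"rotation": [0,2.5,0]},{"dp": [10,-16,28],"rotation": [0,2.5,0]},{"dp": [9,0,28],"rotation": [0,2.5,0]},{"dp": [8,0,29],"rotation": [0,2.5,0]}])

```text
t: 4.93
eef_pos: [0.5666, -0.1051, 0.1674]
ee_rot: [-1.572, -0.008, -0.126]
force: [-0.4, 0.5, -2.1]
width: 0.0113
```

Run:
```python
from h import *
print(arm.get_state()['eef_pos'],arm.get_state()['ee_rot']);rows([.5853,-.0499,.155],-11.4,maxmm=30)
```

```text
[ 0.56661585 -0.10505106  0.16743476] [-1.57202267 -0.00829105 -0.12574548]
([6, 6, 29], np.float64(2.1))
([5, 6, 29], np.float64(2.1))
```

move_arm(deltas=[{"dp": [6,4,29],"rotation": [0,2.1,0.2]},{"dp": [5,4,26],"rotation": [0,2.1,0.2]},{"dp": [0,0,0],"rotation": [0,0,0]}])

```text
t: 5.18
eef_pos: [0.588, -0.0454, 0.1599]
ee_rot: [-1.57, -0.004, -0.204]
force: [-0.5, -0.3, -1.9]
width: 0.0117
```

Run:
```python
from h import *
s=arm.get_state();print(s['eef_pos'],s['ee_rot']);plan([.5853,-.0499,.155],-11.4)
f=wrist('w5');cv2.imwrite("pics/w5c.png",cv2.resize(f["pixels"][140:290,240:410,::-1],None,fx=4,fy=4,interpolation=cv2.INTER_CUBIC))
```

```text
[ 0.58798252 -0.04538744  0.15991107] [-1.56954255 -0.00443569 -0.20352324]
dp [-1.7  4.9 -5. ] turn about y -0.26 rows 0.2 yaw0 -11.66
```

View pics/w5c.png

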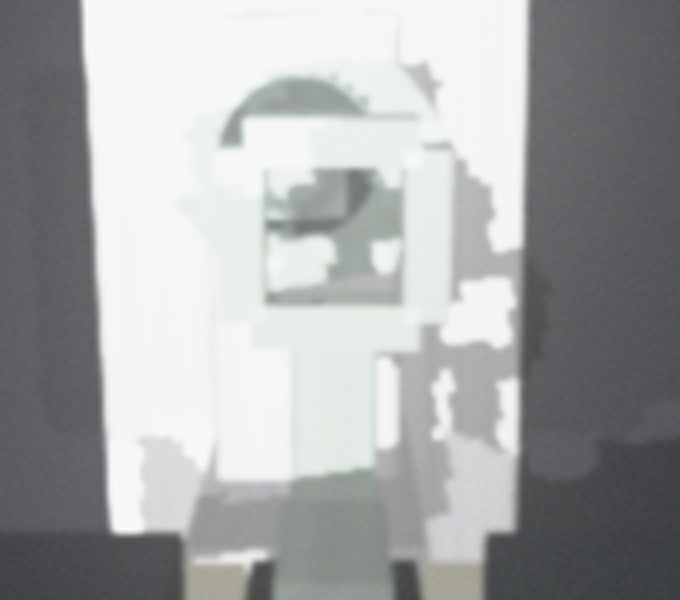

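move_arm(deltas=[{"dp": [-2,6,-5],"rotation": [0,-0.2,0.2]},{"dp": [0,0,0],"rotation": [0,0,0]}])

```text
t: 5.4
eef_pos: [0.5832, -0.0512, 0.1526]
ee_rot: [-1.57, 0.001, -0.196]
force: [-1.1, -0.2, -2.9]
width: 0.0118
```

Run:
```python
from h import *
s=arm.get_state();print(s['eef_pos'],s['ee_rot'],s['qd']);plan([.5853,-.0499,.155],-11.4)
f=wrist('w6');cv2.imwrite("pics/w6c.png",cv2.resize(f["pixels"][140:290,240:410,::-1],None,fx=4,fy=4,interpolation=cv2.INTER_CUBIC))
```

```text
[ 0.58323923 -0.05124703  0.15263819] [-1.57042255e+00  1.47255462e-03 -1.95618519e-01] [ 0.00503205 -0.00929456  0.01728088  0.01071811 -0.01046631 -0.00674262]
dp [ 1.8 -2.4  1.7] turn about y 0.19 rows 0.1 yaw0 -11.21
```

View pics/w6c.png

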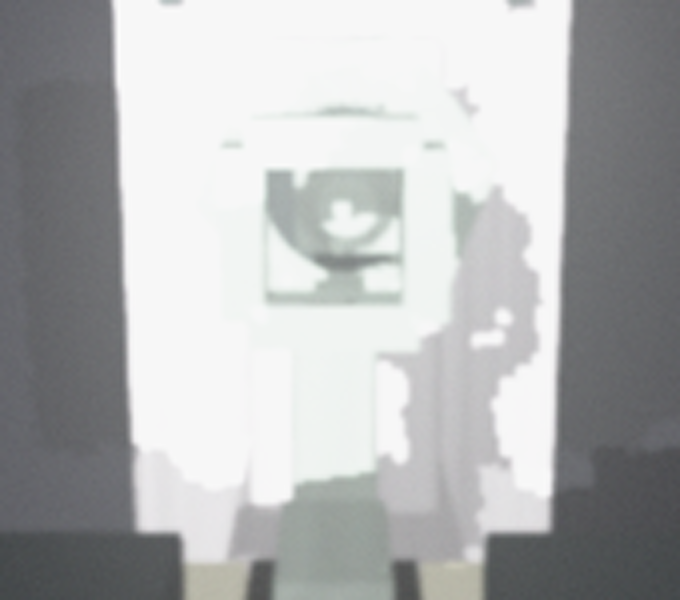

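Run:
```python
from h import *
f=dict(np.load("w6.npz"));c=f["pixels"][176:222,300:346].astype(float)
g=c.mean(2);print(g.min(),g.max());g=np.clip((g-120)/(250-120),0,1)**1.5*255
cv2.imwrite("pics/w6d.png",cv2.resize(g.astype(np.uint8),None,fx=12,fy=12,interpolation=cv2.INTER_LINEAR))
z=f["z_map"];print((z[182:216:2,306:342:3]*1000).astype(int))
```

```text
132.66666666666666 247.0
[[212 210 210 196 196 194 194 193 193 195 197 211]
 [209 211 210 197 195 193 192 192 193 195 197 211]
 [211 211 213 198 194 193 193 191 193 192 197 212]
 [212 211 212 198 193 193 193 192 193 192 195 212]
 [212 211 210 196 194 193 192 193 193 193 195 212]
 [211 212 212 197 195 194 193 192 194 193 196 213]
 [213 213 212 198 193 193 194 194 193 194 196 214]
 [218 213 213 198 195 193 193 194 194 195 198 213]
 [219 213 212 200 198 196 194 195 195 197 200 213]
 [220 214 214 199 200 197 197 196 196 199 199 214]
 [219 218 213 199 199 201 199 198 200 199 200 213]
 [220 220 221 214 214 214 214 214 213 213 215 219]
 [170   0 219 220 214 214 214 214 214 214 220 221]
 [171 220 221 221 220 220 216 216 222 219 220 220]
 [171 221 221 220 220 219 221 221 221 220 220 221]
 [171 221 221 221 221 221 221 221 221 221 222 222]
 [168 168 169 167 169 168 168 167 168 167 167 168]]
```

View pics/w6d.png

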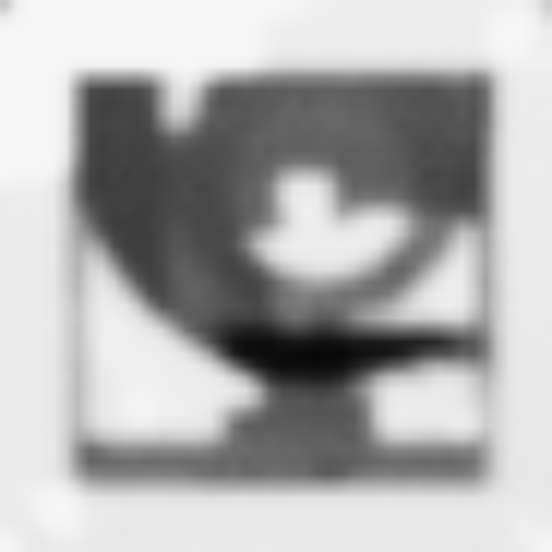

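```bash
cat > sq.py <<'E'
from h import *
import sys
def analyse(f,lo,hi,ringtop=2.3):
    z=f["z_map"]*1000;M=f["mount"];R=M[:3,:3];o=M[:3,3]*1000
    v,u=np.mgrid[165:225,300:346];Z=z[165:225,300:346]
    P=np.stack([(u-f["cx"])/f["fx"]*Z,(v-f["cy"])/f["fy"]*Z,Z],-1)@R.T+o
    ok=(P[...,1]>lo)&(P[...,1]<hi)&(Z>0)
    L=[];Rr=[]
    for i in range(0,60):
        c=np.nonzero(ok[i])[0]
        if len(c)>10: L.append((P[i,c[0],2],P[i,c[-1],2]))
    L=np.array(L);print("z edges med",np.median(L,0),"centre z",np.median(L,0).mean(), len(L))
    xe=[]
    for j in range(46):
        c=np.nonzero(ok[:,j])[0]
        if len(c)>8: xe.append((P[c[0],j,0],P[c[-1],j,0],P[c[-1],j,1]))
    xe=np.array(xe);print("x edges med",np.median(xe,0),len(xe))
    # left/right edge slope
    return P,ok
E
python3 - <<'E'
from sq import *
f=dict(np.load("w6.npz"))
T=f["T"];print("expected y of top",(T[2,3]-.117)*1000,(T[2,3]-.112)*1000)
P,ok=analyse(f,32,43)
# ring check
m=ringmask(f,(295,165,350,262))
z=f["z_map"]*1000;M=f["mount"]
ys,xs=np.mgrid[165:262,290:358];Z=z[165:262,290:358]
Q=np.stack([(xs-f["cx"])/f["fx"]*Z,(ys-f["cy"])/f["fy"]*Z,Z],-1)@M[:3,:3].T+M[:3,3]*1000
r=(Z>140)&(Z<176);print("ring top y",np.median(Q[r][:,1]))
row=(ys>=182)&(ys<=205)&r
hv=[];
for v in range(184,208,2):
    k=v-165;c=np.nonzero(~r[k,10:60])[0];  # hole span
    a=np.nonzero(r[k])[0]; cc=np.nonzero(~r[k])[0]; cc=cc[(cc>15)&(cc<55)]
    hv.append((Q[k,a[a<cc[0]][-1],2],Q[k,a[a>cc[-1]][0],2]))
print("hole z edges",np.median(hv,0))
hx=[]
for u in range(312,336,2):
    k=u-290;cc=np.nonzero(~r[:,k])[0];cc=cc[(cc>10)&(cc<50)];hx.append((Q[cc[0]-1,k,0],Q[cc[-1]+1,k,0]))
print("hole x edges",np.median(hx,0))
E
```

```text
expected y of top 35.63819327912159 40.63819327912159
z edges med [-5.40246127  7.86473217] centre z 1.2311354494828186 22
x edges med [-49.61880115 -38.53094963  40.7535463 ] 26
ring top y 2.202175490826832
hole z edges [-8.22896706  7.27337656]
hole x edges [-53.80382022 -38.27434815]
```

Depth through the hole gives the hole centre at tool (-46.0, -0.5) and the screw square at (-45.3, +1.2). So I shift about +0.8 in x and +1.7 in z, and go down a bit.

move_arm(deltas=[{"dp": [0.8,9,1.7],"rotation": [0,0.1,0]},{"dp": [0,9,0],"rotation": [0,0,0]},{"dp": [0,0,0],"rotation": [0,0,0]}])

```text
t: 5.7
eef_pos: [0.5844, -0.0523, 0.1339]
ee_rot: [-1.57, -0.0, -0.201]
force: [-0.6, -0.3, -1.8]
width: 0.0117
```

```bash
cat >> sq.py <<'E'
def go(name):
    s=arm.get_state();print("pos",np.round(s['eef_pos'],4),"rot",np.round(s['ee_rot'],4),"F",np.round(s['force'],2),"M",np.round(s['moment'],3))
    f=wrist(name);T=f["T"];y=(T[2,3]-.117)*1000
    print("tool y top",y)
    analyse(f,y-4,y+7.5)
    z=f["z_map"]*1000;M=f["mount"]
    ys,xs=np.mgrid[165:262,290:358];Z=z[165:262,290:358]
    Q=np.stack([(xs-f["cx"])/f["fx"]*Z,(ys-f["cy"])/f["fy"]*Z,Z],-1)@M[:3,:3].T+M[:3,3]*1000
    r=(Q[...,1]<13)&(Z>120)
    hv=[]
    for v in range(184,208,2):
        k=v-165;a=np.nonzero(r[k])[0];cc=np.nonzero(~r[k])[0];cc=cc[(cc>15)&(cc<55)]
        if len(cc): hv.append((Q[k,a[a<cc[0]][-1],2],Q[k,a[a>cc[-1]][0],2]))
    hx=[]
    for u in range(312,336,2):
        k=u-290;cc=np.nonzero(~r[:,k])[0];cc=cc[(cc>10)&(cc<50)]
        if len(cc): hx.append((Q[cc[0]-1,k,0],Q[cc[-1]+1,k,0]))
    print("hole z",np.median(hv,0),np.median(hv,0).mean(),"x",np.median(hx,0),np.median(hx,0).mean())
    cv2.imwrite(f"pics/{name}c.png",cv2.resize(f["pixels"][140:290,240:410,::-1],None,fx=4,fy=4,interpolation=cv2.INTER_CUBIC))
    return f
E
python3 -c "
from sq import *
go('w7')"
```

```text
pos [ 0.5844 -0.0523  0.1339] rot [-1.5701e+00 -2.0000e-04 -2.0110e-01] F [-0.59 -0.33 -1.8 ] M [ 0.006 -0.057  0.025]
tool y top 16.86688189435452
z edges med [-4.70330686  7.56359175] centre z 1.4301424448475633 25
x edges med [-51.44803652 -39.53613942  22.19375326] 26
hole z [-8.22325322  7.26543859] -0.478907314752103 x [-53.80948055 -38.27432224] -46.041901396106226
```

View pics/w7c.png

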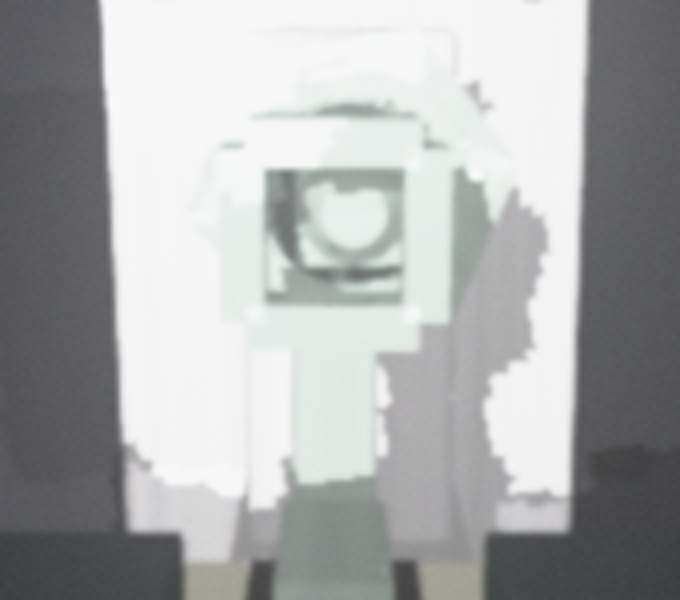

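move_arm(deltas=[{"dp": [-0.2,0,2.6],"rotation": [0,0,0]},{"dp": [0,0,0],"rotation": [0,0,0]}])

```text
t: 5.92
eef_pos: [0.5848, -0.0504, 0.1342]
ee_rot: [-1.571, -0.0, -0.202]
force: [0.9, -0.2, -2.5]
width: 0.0117
```

```bash
python3 -c "
from sq import *
go('w8');plan([.5847,-.0499,.130],-11.4)"
```

```text
pos [ 0.5848 -0.0504  0.1342] rot [-1.5707e+00 -1.0000e-04 -2.0210e-01] F [ 0.91 -0.21 -2.51] M [ 0.029 -0.176 -0.003]
tool y top 17.230218196808657
z edges med [-6.68960105  6.61482626] centre z -0.03738739555203319 25
x edges med [-51.45322201 -39.53076461  22.24900863] 28
hole z [-8.24084533  7.26900516] -0.485920085364798 x [-53.84837671 -38.24207981] -46.045228258157536
dp [-0.2  4.4  0.5] turn about y -0.16 rows 0.1 yaw0 -11.56
```

View pics/w8c.png

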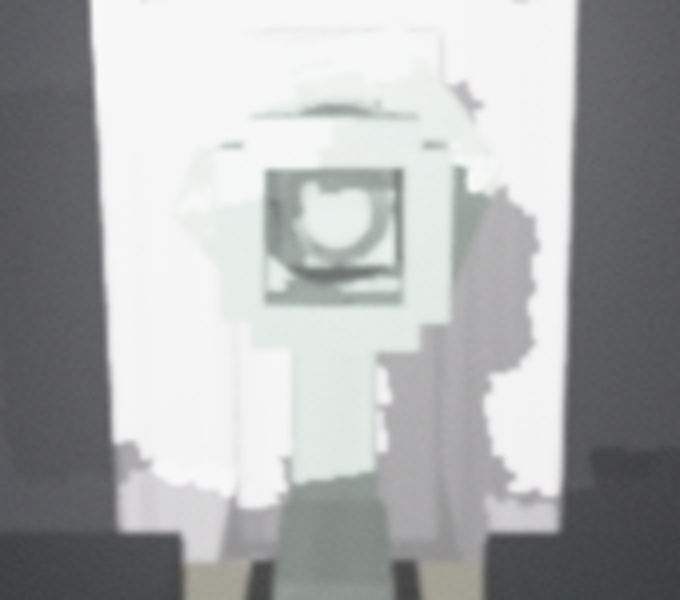

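move_arm(deltas=[{"dp": [-0.2,3.5,0.5],"rotation": [0,-0.1,0]},{"dp": [0,3.5,0],"rotation": [0,0,0]},{"dp": [0,0,0],"rotation": [0,0,0]}])

```text
t: 6.22
eef_pos: [0.5852, -0.0496, 0.1276]
ee_rot: [-1.57, -0.002, -0.2]
force: [-0.3, -0.4, -2.3]
width: 0.0121
```

```bash
python3 -c "
from sq import *
go('w9');plan([.5847,-.0499,.130],-11.4)"
```

```text
pos [ 0.5852 -0.0496  0.1276] rot [-1.57   -0.0018 -0.1997] F [-0.28 -0.36 -2.26] M [-0.032 -0.111  0.016]
tool y top 10.559885197539629
z edges med [-7.41724001  5.88919404] centre z -0.7640229851556466 29
x edges med [-58.74864744 -38.21069027   7.93696602] 31
hole z [-8.2062166   7.25932672] -0.47344494069863297 x [-53.82625737 -38.2615912 ] -46.04392428094985
dp [-0.6 -2.2 -0.4] turn about y -0.04 rows 0.1 yaw0 -11.44
```

View pics/w9c.png

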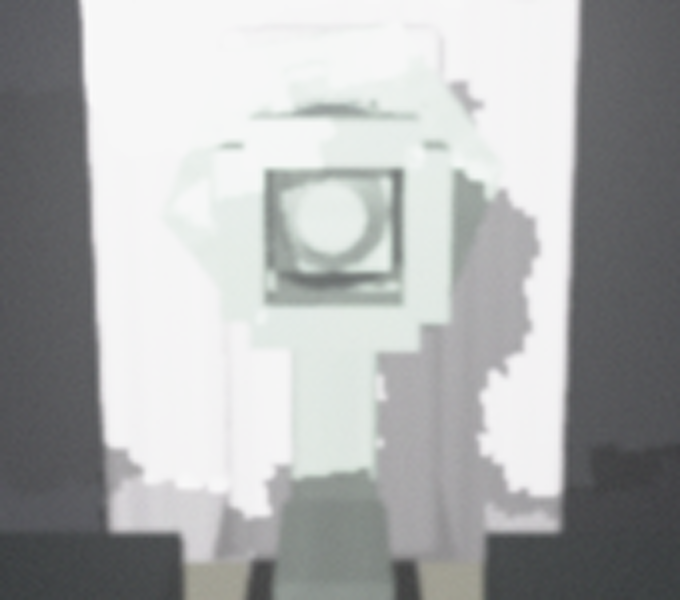

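move_arm(deltas=[{"dp": [-0.8,2,-0.4],"rotation": [0,0,0]},{"dp": [0,2,0],"rotation": [0,0,0]}])

```text
t: 6.43
eef_pos: [0.5848, -0.0498, 0.1241]
ee_rot: [-1.57, -0.003, -0.199]
force: [0.5, 0.7, -2.0]
width: 0.0122
```

```bash
python3 -c "
from sq import *
go('w10');plan([.5845,-.0498,.120],-11.4)"
```

```text
pos [ 0.5848 -0.0498  0.1241] rot [-1.5699 -0.0029 -0.1993] F [ 0.52  0.74 -2.02] M [ 0.033 -0.156 -0.022]
tool y top 7.057362223259464
z edges med [-8.24960005  7.27434453] centre z -0.4876277599826375 34
x edges med [-58.73970498 -36.37216886   3.35366924] 33
hole z [-8.23890424  7.25827923] -0.4903125086665776 x [-39.84373823 -38.18665074] -39.01519448430402
dp [-0.2  3.7 -0.1] turn about y -0.02 rows 0.1 yaw0 -11.42
```

View pics/w10c.png

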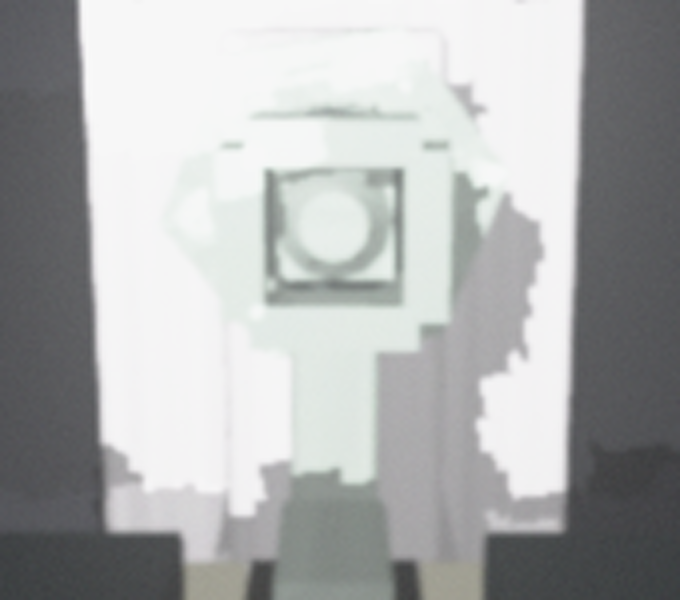

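move_arm(deltas=[{"dp": [-0.5,1.5,0],"rotation": [0,0,0.1]},{"dp": [0,2,0],"rotation": [0,0,0]}])

```text
t: 6.65
eef_pos: [0.5843, -0.0496, 0.1202]
ee_rot: [-1.57, -0.001, -0.199]
force: [-1.0, 0.2, -1.9]
width: 0.0119
```

```bash
python3 -c "
from sq import *
go('w11');plan([.5843,-.0498,.111],-11.4)"
```

```text
pos [ 0.5843 -0.0496  0.1202] rot [-1.5698e+00 -1.0000e-03 -1.9920e-01] F [-1.04  0.22 -1.85] M [ 0.03  -0.176 -0.007]
tool y top 3.158948214354279
z edges med [-10.3111813    9.32296048] centre z -0.49411041009645906 56
x edges med [-58.70305882 -34.81711642   2.11398678] 46
hole z [-8.22486104  7.28052448] -0.47216827680935936 x [-42.7311256  -42.05560078] -42.393363191018864
dp [ 0.2  8.7 -0.1] turn about y -0.02 rows 0.2 yaw0 -11.42
```

View pics/w11c.png

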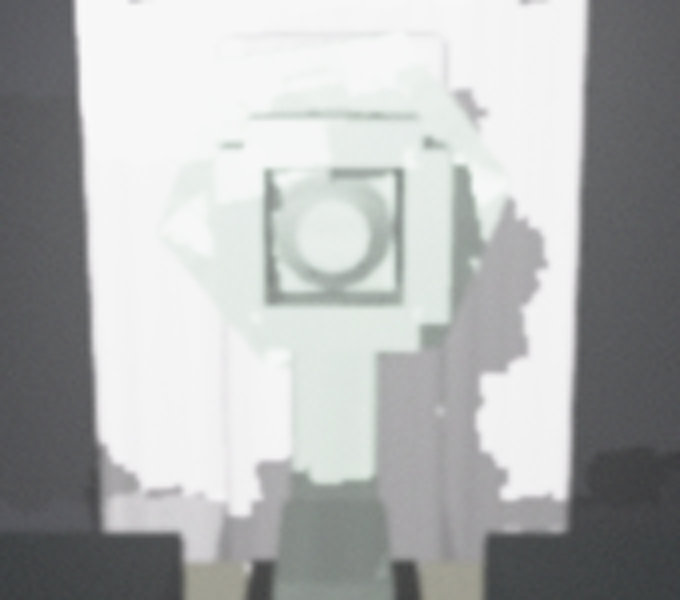

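The square is inside the hole with no contact force. Going on down.

move_arm(deltas=[{"dp": [0,2.5,0],"rotation": [0,0,0]},{"dp": [0,2.5,0],"rotation": [0,0,0]}])

```text
t: 6.87
eef_pos: [0.5844, -0.0497, 0.1146]
ee_rot: [-1.57, -0.001, -0.199]
force: [0.8, -0.0, -1.8]
width: 0.012
```

move_arm(deltas=[{"dp": [0,1.5,0],"rotation": [0,0,0]},{"dp": [0,1,0],"rotation": [0,0,0]}])

```text
t: 7.03
eef_pos: [0.5842, -0.0497, 0.1114]
ee_rot: [-1.57, -0.001, -0.199]
force: [0.9, -0.6, -1.2]
width: 0.0117
```

```bash
python3 -c "
from sq import *
go('w12');plan([.5843,-.0498,.111],-11.4)"
```

```text
pos [ 0.5842 -0.0497  0.1114] rot [-1.570e+00 -6.000e-04 -1.993e-01] F [ 0.86 -0.64 -1.24] M [ 0.109 -0.212 -0.006]
tool y top -5.589911962443114
z edges med [-9.8435201   8.72285269] centre z -0.5603337062093079 53
x edges med [-58.33107764 -35.83304463   1.62139712] 46
hole z [-8.19782971  7.26080284] -0.4685134314140509 x [-47.1470269  -46.27067398] -46.708850440404774
dp [ 0.3  0.2 -0.1] turn about y -0.02 rows 0.0 yaw0 -11.42
```

View pics/w12c.png

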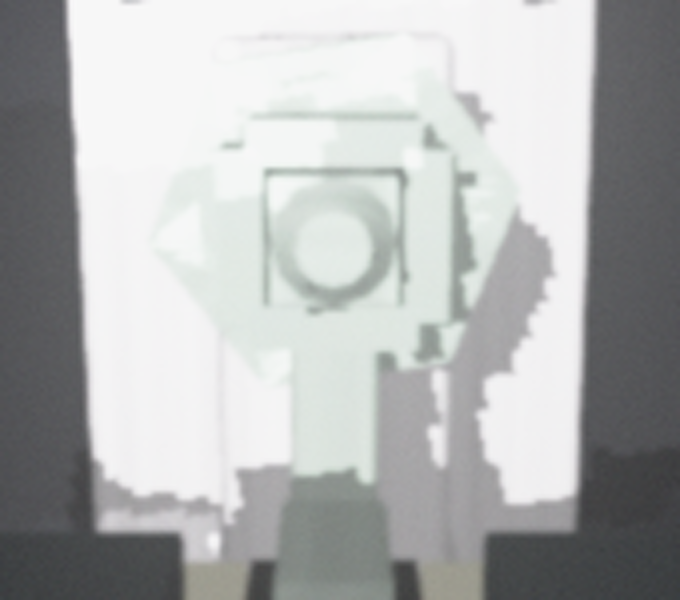

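move_arm(deltas=[{"dp": [0.2,1.2,0],"rotation": [0,0,0]},{"dp": [0,0.8,0],"rotation": [0,0,0]}])

```text
t: 7.25
eef_pos: [0.5845, -0.0498, 0.1097]
ee_rot: [-1.57, -0.001, -0.199]
force: [-4.3, 1.7, 8.4]
width: 0.0123
```

move_arm(deltas=[{"dp": [0,0.8,0],"rotation": [0,0,0]}])

```text
t: 7.33
eef_pos: [0.5845, -0.0498, 0.1097]
ee_rot: [-1.57, -0.001, -0.199]
force: [-4.3, 1.4, 8.8]
width: 0.0117
```

```bash
python3 -c "
from sq import *
go('w13')"
```

```text
pos [ 0.5845 -0.0498  0.1097] rot [-1.5705e+00 -8.0000e-04 -1.9870e-01] F [-4.34  1.39  8.83] M [ 0.7    1.529 -0.008]
tool y top -7.266285068030384
z edges med [-7.146691    6.20908556] centre z -0.46880272043198756 33
x edges med [-52.97723506 -39.24262948  -2.13285416] 33
hole z [-0.28317086  0.55116337] 0.13399625065573187 x [-48.96502733 -48.23387427] -48.59945079940718
```

move_arm(deltas=[{"dp": [0,0,0],"rotation": [0,0,0]},{"dp": [0,0,0],"rotation": [0,0,0]},{"dp": [0,0,0],"rotation": [0,0,0]},{"dp": [0,0,0],"rotation": [0,0,0]},{"dp": [0,0,0],"rotation": [0,0,0]}], jaw=130)

```text
t: 7.8
eef_pos: [0.5857, -0.0497, 0.111]
ee_rot: [-1.57, -0.004, -0.198]
force: [-0.2, -0.1, 0.6]
width: 0.0392
```

move_arm(deltas=[{"dp": [0,-15,0],"rotation": [0,0,0]},{"dp": [0,-30,0],"rotation": [0,0,0]},{"dp": [0,-30,0],"rotation": [0,0,0]},{"dp": [-10,0,0],"rotation": [0,0,0]}])

```text
t: 8.13
eef_pos: [0.5753, -0.0483, 0.186]
ee_rot: [-1.573, 0.001, -0.199]
force: [1.6, 0.3, 1.0]
width: 0.0425
```

Run:
```python
from h import *
f=dict(np.load("w12.npz"))
c=np.array([.5397,-.041])
for u,v in[(278,199.5),(370,191.25),(306.25,233.75),(353.75,227.5)]:
    p=ray(f,u,v,.092);d=p[:2]-c;print(p.round(4),np.linalg.norm(d).round(4),np.degrees(np.arctan2(d[1],d[0])).round(1))
s=arm.get_state();print(s['eef_pos'],s['ee_rot'],s['width'])
f=wrist('w14');cv2.imwrite("pics/w14c.png",cv2.resize(f["pixels"][130:330,220:420,::-1],None,fx=3,fy=3,interpolation=cv2.INTER_CUBIC))
```

```text
[ 0.5375 -0.0628  0.092 ] 0.0219 -95.7
[ 0.5424 -0.0183  0.092 ] 0.0229 83.1
[ 0.557  -0.0529  0.092 ] 0.021 -34.6
[ 0.5585 -0.0292  0.092 ] 0.0222 32.1
[ 0.57528751 -0.04831965  0.18601256] [-1.57266718e+00  1.24011400e-03 -1.98554886e-01] 0.04252193174747299
```

View pics/w14c.png

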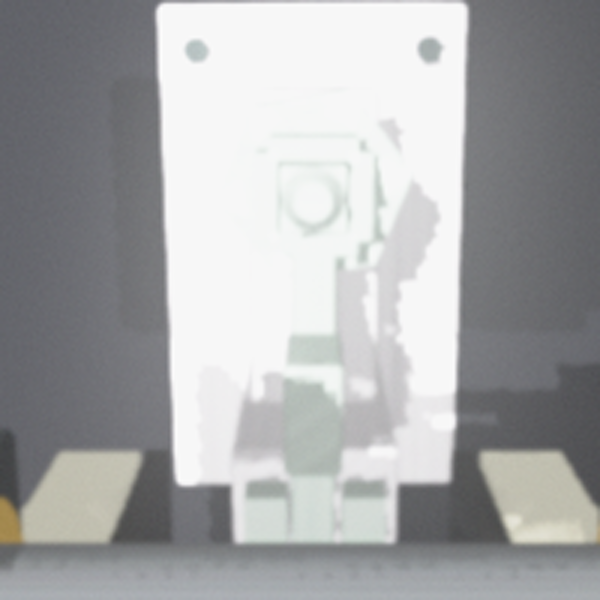

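Key is seated on the screw with its tail between the posts at crop (315,500). The nut's flat normals are at about 54.5° + 60k° in world, so I grip at jaw direction 114.5° (tool yaw 24.5°) and turn clockwise from there. First I check the bar/body clearance.

Run:
```python
from h import *
f=dict(np.load("w14.npz"));z=f["z_map"]
for u,v in[(320,330),(320,405),(320,460),(320,385)]:
    Z=z[v,u];p=f["mount"]@np.array([(u-f["cx"])/f["fx"]*Z,(v-f["cy"])/f["fy"]*Z,Z,1]);print(u,v,(p[:3]*1000).round(1))
rows([.5394,-.0412,.180],24.5,maxdeg=6)
```

```text
320 330 [-28.7 -82.8  -1. ]
320 405 [ -24.8 -102.6   -0.9]
320 460 [ -24.8 -114.4   -0.8]
320 385 [-22.6 -94.2  -1. ]
([-6, 1, 0], np.float64(-6.0))
([-5, 1, 1], np.float64(-6.0))
([-5, 1, 1], np.float64(-6.0))
([-5, 1, 2], np.float64(-6.0))
([-5, 1, 2], np.float64(-6.0))
([-5, 1, 3], np.float64(-6.0))
```

move_arm(deltas=[{"dp": [-6,1,0],"rotation": [0,-6,0]},{"dp": [-5,1,1],"rotation": [0,-6,0]},{"dp": [-5,1,1],"rotation": [0,-6,0]},{"dp": [-5,1,2],"rotation": [0,-6,0]},{"dp": [-5,1,2],"rotation": [0,-6,0]}], jaw=75)

```text
t: 8.6
eef_pos: [0.544, -0.0418, 0.1769]
ee_rot: [-1.569, 0.004, 0.342]
force: [1.0, 0.0, -0.2]
width: 0.0614
```

move_arm(deltas=[{"dp": [-5,10,3],"rotation": [0,-6,0]},{"dp": [0,0,0],"rotation": [0,0,0]}])

```text
t: 8.77
eef_pos: [0.5367, -0.0406, 0.1655]
ee_rot: [-1.567, 0.005, 0.457]
force: [-0.7, 0.2, -0.9]
width: 0.0619
```

Run:
```python
from h import *
s=arm.get_state();print(s['eef_pos'],s['ee_rot'],s['width']);plan([.5394,-.0412,.13],24.5)
f=wrist('w15');cv2.imwrite("pics/w15c.png",cv2.resize(f["pixels"][160:380,180:460,::-1],None,fx=2.5,fy=2.5,interpolation=cv2.INTER_CUBIC))
```

```text
[ 0.53670301 -0.04057141  0.16548158] [-1.56722344  0.00522496  0.45724173] 0.0618902871144012
dp [ 2.3 35.5 -1.9] turn about y 1.7 rows 0.9 yaw0 26.2
```

View pics/w15c.png

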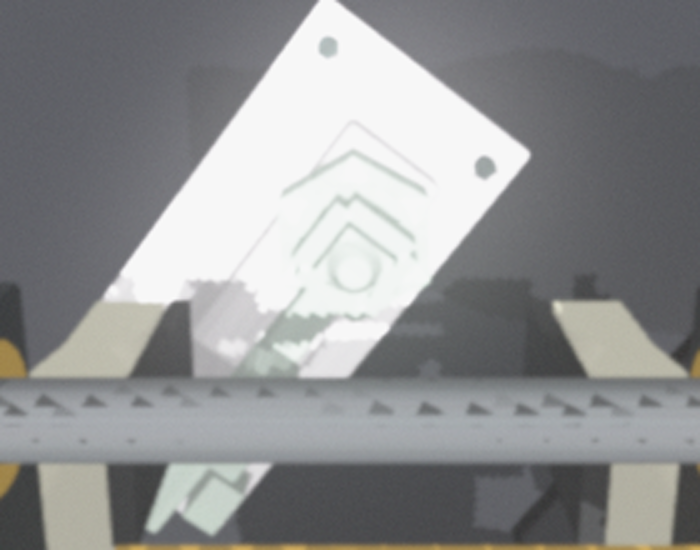

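move_arm(deltas=[{"dp": [2,20,-1.5],"rotation": [-0.2,0.7,-0.3]},{"dp": [0,25,0],"rotation": [0,0,0]},{"dp": [0,15,0],"rotation": [0,0,0]},{"dp": [0,0,0],"rotation": [0,0,0]}])

```text
t: 9.15
eef_pos: [0.5438, -0.0411, 0.1069]
ee_rot: [-1.574, -0.006, 0.423]
force: [-0.0, 0.1, 1.0]
width: 0.0619
```

Run:
```python
from h import *
s=arm.get_state();print(s['eef_pos'],s['ee_rot'],s['width'],s['force']);plan([.5394,-.0412,.077],25.5)
f=wrist('w16');cv2.imwrite("pics/w16c.png",cv2.resize(f["pixels"][160:400,180:460,::-1],None,fx=2.5,fy=2.5,interpolation=cv2.INTER_CUBIC))
```

```text
[ 0.54375307 -0.04112315  0.10687414] [-1.57388934 -0.00629887  0.42340729] 0.061911634512527396 [-0.01057891  0.0640922   1.04211515]
dp [-4.2 29.8  1.8] turn about y -1.24 rows 0.7 yaw0 24.26
```

View pics/w16c.png

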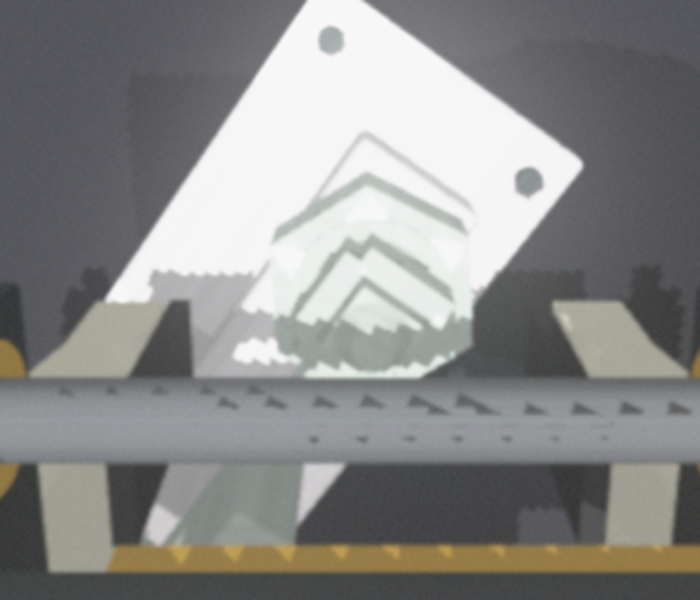

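move_arm(deltas=[{"dp": [-4,10,2],"rotation": [0.2,-2.4,0.4]},{"dp": [0,10,0],"rotation": [0,0,0]},{"dp": [0,7,0],"rotation": [0,0,0]},{"dp": [0,0,0],"rotation": [0,0,0]}])

```text
t: 9.53
eef_pos: [0.5435, -0.0408, 0.0835]
ee_rot: [-1.573, -0.004, 0.46]
force: [-0.7, -0.5, -0.6]
width: 0.062
```

Run:
```python
from h import *
s=arm.get_state();print(s['eef_pos'],s['ee_rot'],s['width'],s['force']);plan([.5394,-.0412,.077],26.7)
f=wrist('w17');cv2.imwrite("pics/w17c.png",cv2.resize(f["pixels"][160:400,180:460,::-1],None,fx=2.5,fy=2.5,interpolation=cv2.INTER_CUBIC))
```

```text
[ 0.54352841 -0.04076131  0.08345185] [-1.57327202 -0.00446851  0.45963541] 0.06198717351888377 [-0.6699216  -0.51927531 -0.55774408]
dp [-3.9  6.4  1.5] turn about y -0.36 rows 0.2 yaw0 26.34
```

View pics/w17c.png

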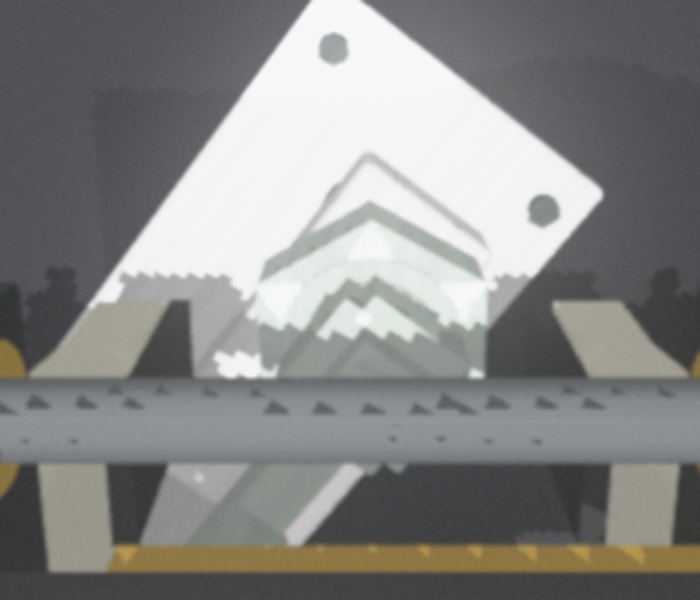

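Nut corners at (260,267) and (487,265) are level, so it is aligned. Last shift, then close.

move_arm(deltas=[{"dp": [-4,5,1.5],"rotation": [0.2,0,0.3]},{"dp": [0,0,0],"rotation": [0,0,0]}])

```text
t: 9.75
eef_pos: [0.5403, -0.0411, 0.0798]
ee_rot: [-1.57, -0.001, 0.458]
force: [-0.0, 0.3, -0.0]
width: 0.0617
```

Run:
```python
from h import *
s=arm.get_state();print(s['eef_pos'],s['ee_rot'],s['width'],s['force'],s['moment']);plan([.5394,-.0412,.078],26.7)
```

```text
[ 0.54027757 -0.04109382  0.07978953] [-1.57042295e+00 -9.96327452e-04  4.58358882e-01] 0.06169503156496052 [-0.00649374  0.26549341 -0.01807316] [ 0.00491428 -0.06609826  0.03332558]
dp [-0.8  1.8  0.3] turn about y -0.44 rows 0.0 yaw0 26.26
```

move_arm(deltas=[{"dp": [-0.8,1,0.2],"rotation": [0,0,0]},{"dp": [0,0,0],"rotation": [0,0,0]},{"dp": [0,0,0],"rotation": [0,0,0]},{"dp": [0,0,0],"rotation": [0,0,0]}], jaw=255, squeeze=50)

```text
t: 10.08
eef_pos: [0.5399, -0.0411, 0.0798]
ee_rot: [-1.571, -0.003, 0.457]
force: [-3.5, 7.0, 2.6]
width: 0.0405
```

```bash
cat > st.py <<'E'
from h import *
s=arm.get_state();print("t",round(s["t"],2),"pos",np.round(s['eef_pos'],4),"rot",np.round(s['ee_rot'],4),"yawdeg",round(np.degrees(s['ee_rot'][2]),2),"w",round(s['width'],4),"F",np.round(s['force'],1),"M",np.round(s['moment'],3),"tau6",np.round(s['joint_efforts'][5],3), "q6",round(s['q'][5],4))
E
python3 st.py
```

```text
t 10.08 pos [ 0.5399 -0.0411  0.0798] rot [-1.5708 -0.0027  0.4575] yawdeg 26.21 w 0.0405 F [-3.5  7.   2.6] M [3.26  1.333 0.052] tau6 -0.043 q6 -1.3986
```

move_arm(deltas=[{"dp": [0,0,0],"rotation": [0,3,0]},{"dp": [0,0,0],"rotation": [0,3,0]}])

```text
t: 10.25
eef_pos: [0.5396, -0.0404, 0.08]
ee_rot: [-1.57, -0.003, 0.351]
force: [1.2, -2.0, -3.2]
width: 0.0393
```

```bash
python3 st.py
```

```text
t 10.25 pos [ 0.5396 -0.0404  0.08  ] rot [-1.5696 -0.0029  0.3512] yawdeg 20.12 w 0.0393 F [ 1.2 -2.  -3.2] M [-1.154 -0.719  0.061] tau6 1.129 q6 -1.5048
```

move_arm(deltas=[{"dp": [0,0,0],"rotation": [0,3,0]},{"dp": [0,0,0],"rotation": [0,3,0]}])

```text
t: 10.42
eef_pos: [0.5397, -0.0406, 0.0799]
ee_rot: [-1.57, -0.003, 0.242]
force: [1.3, -0.3, -2.0]
width: 0.0395
```

```bash
python3 st.py
```

```text
t 10.42 pos [ 0.5397 -0.0406  0.0799] rot [-1.5699 -0.0027  0.2421] yawdeg 13.87 w 0.0395 F [ 1.3 -0.3 -2. ] M [-0.444 -0.435  0.089] tau6 0.997 q6 -1.6146
```

move_arm(deltas=[{"dp": [0,0,0],"rotation": [0,3,0]},{"dp": [0,0,0],"rotation": [0,3,0]}])

```text
t: 10.58
eef_pos: [0.5396, -0.0407, 0.0799]
ee_rot: [-1.57, -0.002, 0.133]
force: [0.3, 0.1, -1.8]
width: 0.0396
```

```bash
python3 st.py; python3 -c "
from h import *
plan([.5394,-.0412,.079],0)"
```

```text
t 10.58 pos [ 0.5396 -0.0407  0.0799] rot [-1.5701 -0.0024  0.1327] yawdeg 7.61 w 0.0396 F [ 0.3  0.1 -1.8] M [-0.277 -0.284  0.112] tau6 0.989 q6 -1.7246
dp [-0.3  0.9 -0.5] turn about y 7.61 rows 0.0 yaw0 7.61
```

move_arm(deltas=[{"dp": [0,0,0],"rotation": [0,2,0]},{"dp": [0,0,0],"rotation": [0,2,0]}])

```text
t: 10.75
eef_pos: [0.5396, -0.0407, 0.0799]
ee_rot: [-1.57, -0.002, 0.059]
force: [0.4, -0.4, -1.1]
width: 0.0395
```

```bash
python3 st.py
```

```text
t 10.75 pos [ 0.5396 -0.0407  0.0799] rot [-1.5704 -0.0021  0.0586] yawdeg 3.36 w 0.0395 F [ 0.4 -0.4 -1.1] M [-0.289 -0.298  0.09 ] tau6 0.588 q6 -1.7992
```

move_arm(deltas=[{"dp": [0,0,0],"rotation": [0,2,0]},{"dp": [0,0,0],"rotation": [0,2,0]}])

```text
t: 10.92
eef_pos: [0.5396, -0.0408, 0.0799]
ee_rot: [-1.571, -0.002, -0.014]
force: [0.0, 0.8, -1.5]
width: 0.0394
```

```bash
python3 st.py
```

```text
t 10.92 pos [ 0.5396 -0.0408  0.0799] rot [-1.5706 -0.002  -0.0143] yawdeg -0.82 w 0.0394 F [ 0.   0.8 -1.5] M [-0.279 -0.285  0.064] tau6 0.621 q6 -1.8727
```

move_arm(deltas=[{"dp": [0,0,0],"rotation": [0,2,0]},{"dp": [0,0,0],"rotation": [0,2,0]}])

```text
t: 11.08
eef_pos: [0.5396, -0.0408, 0.0799]
ee_rot: [-1.571, -0.002, -0.087]
force: [1.2, -0.9, -0.9]
width: 0.0393
```

```bash
python3 st.py
```

```text
t 11.08 pos [ 0.5396 -0.0408  0.0799] rot [-1.571  -0.0018 -0.087 ] yawdeg -4.98 w 0.0393 F [ 1.2 -0.9 -0.9] M [-0.234 -0.298  0.125] tau6 0.625 q6 -1.946
```

move_arm(deltas=[{"dp": [0,0,0],"rotation": [0,2,0]},{"dp": [0,0,0],"rotation": [0,2,0]}])

```text
t: 11.25
eef_pos: [0.5396, -0.0409, 0.0799]
ee_rot: [-1.571, -0.002, -0.16]
force: [0.2, 0.0, -0.8]
width: 0.0397
```

```bash
python3 st.py
```

```text
t 11.25 pos [ 0.5396 -0.0409  0.0799] rot [-1.5713 -0.0017 -0.1598] yawdeg -9.15 w 0.0397 F [ 0.2  0.  -0.8] M [-0.298 -0.207  0.139] tau6 0.625 q6 -2.0193
```

move_arm(deltas=[{"dp": [0,0,0],"rotation": [0,2,0]},{"dp": [0,0,0],"rotation": [0,2,0]}])

```text
t: 11.42
eef_pos: [0.5395, -0.0409, 0.0799]
ee_rot: [-1.572, -0.002, -0.233]
force: [0.3, 0.2, -1.4]
width: 0.0397
```

```bash
python3 st.py
```

```text
t 11.42 pos [ 0.5395 -0.0409  0.0799] rot [-1.5716 -0.0016 -0.2326] yawdeg -13.33 w 0.0397 F [ 0.3  0.2 -1.4] M [-0.237 -0.217  0.126] tau6 0.625 q6 -2.0926
```

move_arm(deltas=[{"dp": [0,0,0],"rotation": [0,2,0]},{"dp": [0,0,0],"rotation": [0,2,0]}])

```text
t: 11.58
eef_pos: [0.5395, -0.0409, 0.0799]
ee_rot: [-1.572, -0.002, -0.305]
force: [0.6, 0.2, -1.7]
width: 0.0391
```

```bash
python3 st.py
```

```text
t 11.58 pos [ 0.5395 -0.0409  0.0799] rot [-1.5719 -0.0016 -0.3054] yawdeg -17.5 w 0.0391 F [ 0.6  0.2 -1.7] M [-0.154 -0.242  0.095] tau6 0.625 q6 -2.1659
```

move_arm(deltas=[{"dp": [0,0,0],"rotation": [0,2,0]},{"dp": [0,0,0],"rotation": [0,2,0]}])

```text
t: 11.75
eef_pos: [0.5395, -0.041, 0.0799]
ee_rot: [-1.572, -0.002, -0.378]
force: [0.7, -0.2, -0.4]
width: 0.0398
```

```bash
python3 st.py
```

```text
t 11.75 pos [ 0.5395 -0.041   0.0799] rot [-1.5722 -0.0017 -0.3782] yawdeg -21.67 w 0.0398 F [ 0.7 -0.2 -0.4] M [-0.172 -0.192  0.206] tau6 0.52 q6 -2.2391
```

move_arm(deltas=[{"dp": [0,0,0],"rotation": [0,1.5,0]}])

```text
t: 11.83
eef_pos: [0.5395, -0.041, 0.0799]
ee_rot: [-1.572, -0.002, -0.406]
force: [0.9, -0.3, -1.3]
width: 0.0395
```

```bash
python3 st.py
```

```text
t 11.83 pos [ 0.5395 -0.041   0.0799] rot [-1.5724 -0.0017 -0.4056] yawdeg -23.24 w 0.0395 F [ 0.9 -0.3 -1.3] M [-0.167 -0.169  0.306] tau6 0.034 q6 -2.267
```

move_arm(deltas=[{"dp": [0,0,0],"rotation": [0,1.5,0]}])

```text
t: 11.92
eef_pos: [0.5395, -0.041, 0.0799]
ee_rot: [-1.573, -0.002, -0.433]
force: [1.1, 1.1, -1.5]
width: 0.0394
```

```bash
python3 st.py
```

```text
t 11.92 pos [ 0.5395 -0.041   0.0799] rot [-1.5727 -0.0018 -0.4325] yawdeg -24.78 w 0.0394 F [ 1.1  1.1 -1.5] M [-0.079 -0.225  0.387] tau6 0.14 q6 -2.2942
```

move_arm(deltas=[{"dp": [0,0,0],"rotation": [0,1.5,0]}])

```text
t: 12.0
eef_pos: [0.5395, -0.041, 0.0799]
ee_rot: [-1.573, -0.002, -0.459]
force: [0.9, 0.4, -1.2]
width: 0.0394
```

```bash
python3 st.py
```

```text
t 12.0 pos [ 0.5395 -0.041   0.0799] rot [-1.573  -0.0018 -0.4592] yawdeg -26.31 w 0.0394 F [ 0.9  0.4 -1.2] M [-0.088 -0.228  0.39 ] tau6 0.132 q6 -2.3213
```

Landing was felt at about yaw -21° to -24° (moment rose from 0.11 to 0.37 N m). Now nipping up in small steps.

move_arm(deltas=[{"dp": [0,0,0],"rotation": [0,1.5,0]},{"dp": [0,0,0],"rotation": [0,1.5,0]}])

```text
t: 12.17
eef_pos: [0.5395, -0.041, 0.0799]
ee_rot: [-1.574, -0.002, -0.512]
force: [0.6, 0.2, -1.6]
width: 0.0393
```

```bash
python3 st.py
```

```text
t 12.17 pos [ 0.5395 -0.041   0.0799] rot [-1.5735 -0.002  -0.5125] yawdeg -29.36 w 0.0393 F [ 0.6  0.2 -1.6] M [-0.192 -0.178  0.419] tau6 0.1 q6 -2.3754
```

move_arm(deltas=[{"dp": [0,0,0],"rotation": [0,1.5,0]}])

```text
t: 12.25
eef_pos: [0.5395, -0.041, 0.0799]
ee_rot: [-1.574, -0.002, -0.539]
force: [0.8, 0.7, -1.7]
width: 0.039
```

```bash
python3 st.py
```

```text
t 12.25 pos [ 0.5395 -0.041   0.0799] rot [-1.5737 -0.0021 -0.5391] yawdeg -30.89 w 0.039 F [ 0.8  0.7 -1.7] M [-0.077 -0.27   0.414] tau6 0.08 q6 -2.4025
```

move_arm(deltas=[{"dp": [0,0,0],"rotation": [0,1.5,0]}])

```text
t: 12.33
eef_pos: [0.5394, -0.041, 0.0799]
ee_rot: [-1.574, -0.002, -0.566]
force: [-1.2, -0.0, -1.9]
width: 0.0396
```

```bash
python3 st.py
```

```text
t 12.33 pos [ 0.5394 -0.041   0.0799] rot [-1.5741 -0.0023 -0.5656] yawdeg -32.4 w 0.0396 F [-1.2 -0.  -1.9] M [-0.11 -0.18  0.47] tau6 0.059 q6 -2.4294
```

move_arm(deltas=[{"dp": [0,0,0],"rotation": [0,1.5,0]}])

```text
t: 12.42
eef_pos: [0.5394, -0.0411, 0.0799]
ee_rot: [-1.574, -0.002, -0.592]
force: [0.7, -0.5, -1.4]
width: 0.0394
```

```bash
python3 st.py
```

```text
t 12.42 pos [ 0.5394 -0.0411  0.0799] rot [-1.5744 -0.0024 -0.5921] yawdeg -33.93 w 0.0394 F [ 0.7 -0.5 -1.4] M [-0.117 -0.154  0.452] tau6 0.039 q6 -2.4564
```

move_arm(deltas=[{"dp": [0,0,0],"rotation": [0,1.5,0]}])

```text
t: 12.5
eef_pos: [0.5394, -0.041, 0.0799]
ee_rot: [-1.575, -0.003, -0.619]
force: [0.4, 0.3, -1.6]
width: 0.0398
```

```bash
python3 st.py
```

```text
t 12.5 pos [ 0.5394 -0.041   0.0799] rot [-1.5746 -0.0026 -0.6185] yawdeg -35.44 w 0.0398 F [ 0.4  0.3 -1.6] M [-0.148 -0.199  0.541] tau6 0.018 q6 -2.4833
```

move_arm(deltas=[{"dp": [0,0,0],"rotation": [0,1,0]}])

```text
t: 12.58
eef_pos: [0.5394, -0.0411, 0.0799]
ee_rot: [-1.575, -0.003, -0.636]
force: [-0.3, 0.1, -1.8]
width: 0.0394
```

```bash
python3 st.py
```

```text
t 12.58 pos [ 0.5394 -0.0411  0.0799] rot [-1.5748 -0.0028 -0.6365] yawdeg -36.47 w 0.0394 F [-0.3  0.1 -1.8] M [-0.045 -0.165  0.512] tau6 -0.336 q6 -2.5016
```

Rise is about 0.42 N m over free turning, at about 12° past the felt landing, so I stop here. Release and go straight up.

move_arm(deltas=[{"dp": [0,0,0],"rotation": [0,0,0]},{"dp": [0,0,0],"rotation": [0,0,0]},{"dp": [0,0,0],"rotation": [0,0,0]},{"dp": [0,0,0],"rotation": [0,0,0]},{"dp": [0,0,0],"rotation": [0,0,0]}], jaw=75)

```text
t: 13.0
eef_pos: [0.5398, -0.0409, 0.0804]
ee_rot: [-1.574, -0.003, -0.636]
force: [-0.2, -0.4, -0.7]
width: 0.0607
```

```bash
python3 st.py
```

```text
t 13.0 pos [ 0.5398 -0.0409  0.0804] rot [-1.5738 -0.0033 -0.6365] yawdeg -36.47 w 0.0607 F [-0.2 -0.4 -0.7] M [-0.003 -0.18  -0.04 ] tau6 -0.003 q6 -2.5014
```

move_arm(deltas=[{"dp": [0,-10,0],"rotation": [0,0,0]},{"dp": [0,-25,0],"rotation": [0,0,0]},{"dp": [0,-35,0],"rotation": [0,0,0]},{"dp": [0,-35,0],"rotation": [0,0,0]},{"dp": [0,-35,0],"rotation": [0,0,0]}])

```text
t: 13.42
eef_pos: [0.5344, -0.0414, 0.2198]
ee_rot: [-1.586, 0.008, -0.637]
force: [1.0, 0.2, -0.2]
width: 0.0617
```

move_arm(deltas=[{"dp": [35,0,0],"rotation": [0,-5,0]},{"dp": [20,0,0],"rotation": [0,-5,0]},{"dp": [0,0,0],"rotation": [0,-5,0]},{"dp": [0,0,0],"rotation": [0,-5,0]},{"dp": [0,0,0],"rotation": [0,0,0]}])

```text
t: 13.83
eef_pos: [0.5864, -0.0741, 0.2376]
ee_rot: [-1.574, -0.009, -0.271]
force: [-0.1, -0.1, 0.0]
width: 0.0617
```

```bash
python3 st.py
python3 - <<'E'
from h import *
f=wrist('w20');cv2.imwrite("pics/w20c.png",cv2.resize(f["pixels"][60:310,200:440,::-1],None,fx=2.4,fy=2.4,interpolation=cv2.INTER_CUBIC))
g=arm.grab_frame("scene");cv2.imwrite("pics/s20.png",g["pixels"][:,:,::-1])
E
```

```text
t 13.83 pos [ 0.5864 -0.0741  0.2376] rot [-1.5739 -0.0089 -0.2711] yawdeg -15.53 w 0.0617 F [-0.1 -0.1  0. ] M [ 0.05  -0.185 -0.054] tau6 1.525 q6 -2.0541
```

View pics/w20c.png

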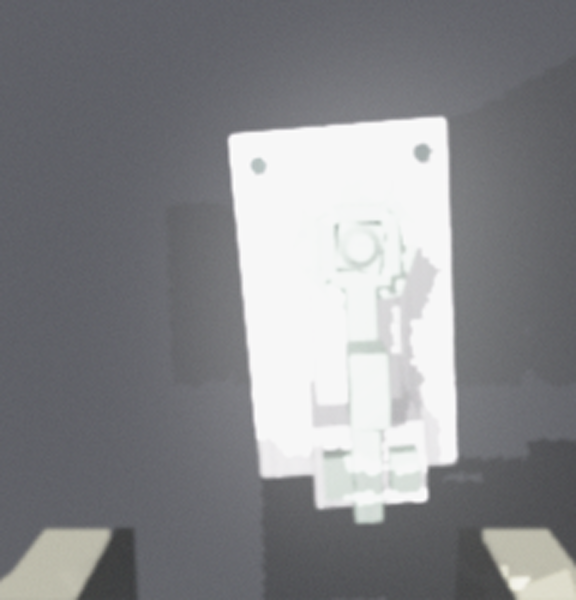

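View pics/s20.png

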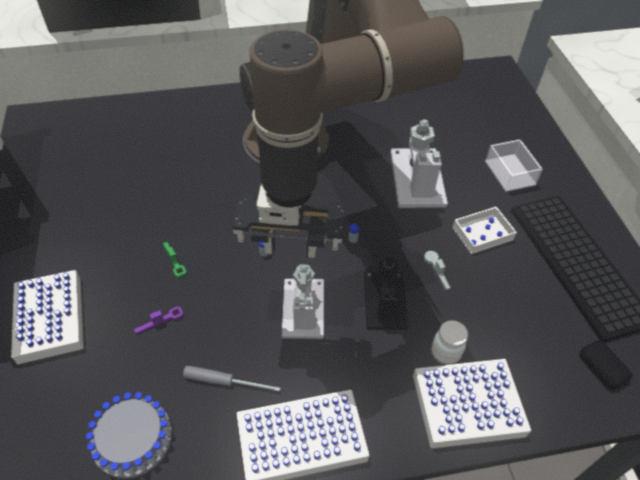

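Run:
```python
from h import *
f=dict(np.load("w20.npz"))
c=f["pixels"][135:195,325:375].mean(2);c=np.clip((c-150)/100,0,1)*255
cv2.imwrite("pics/w20d.png",cv2.resize(c.astype(np.uint8),None,fx=10,fy=10,interpolation=cv2.INTER_LINEAR))
k=ray(f,349.2,162.9,.108);t=ray(f,200+369/2.4,60+508/2.4,.108);print(k,t,np.degrees(np.arctan2(*(t-k)[1::-1])),np.linalg.norm(k-t))
z=f["z_map"]*1000;M=f["cam_to_world"]
def P(u,v): Z=z[v,u]/1000;return (M@np.array([(u-f["cx"])/f["fx"]*Z,(v-f["cy"])/f["fy"]*Z,Z,1]))[:3].round(4)
for uv in[(338,165),(351,185),(362,165),(351,195),(353,262),(353,268),(349,163)]: print(uv,P(*uv))
h1=ray(f,200+258/2.4,60+166/2.4,.012);h2=ray(f,200+422/2.4,60+152/2.4,.012);print("stand yaw",np.degrees(np.arctan2(*(h2-h1)[1::-1]))-90)
```

```text
[ 0.53974641 -0.04084552  0.108     ] [ 0.62649091 -0.0593047   0.108     ] -12.013314604331283 0.08868680526007258
(338, 165) [ 0.539  -0.0495  0.1079]
(351, 185) [ 0.5564 -0.0437  0.1081]
(362, 165) [ 0.5439 -0.0318  0.1083]
(351, 195) [ 0.5641 -0.0456  0.1077]
(353, 262) [ 0.6185 -0.0578  0.1069]
(353, 268) [ 0.6234 -0.0591  0.1073]
(349, 163) [ 0.5391 -0.0415  0.1171]
stand yaw -10.904190330836698
```

View pics/w20d.png

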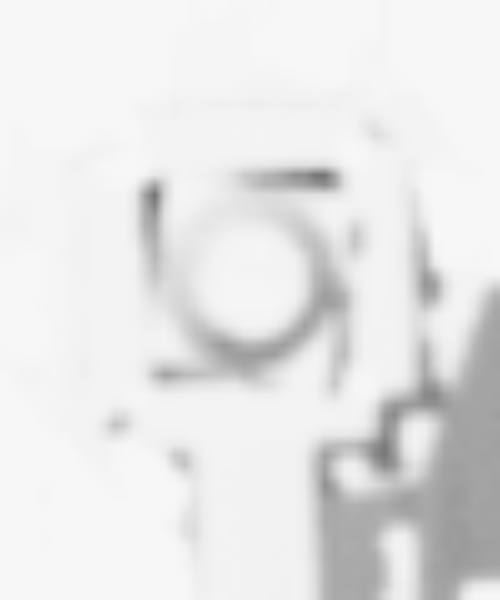

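```bash
python3 -c "
from station import arm
print(arm.job_done())"
```

```text
the job is handed in; nothing more can be done
None
```

The key is fitted on the screw and left in place, the jam nut is nipped up, and the job was handed in at about 14 s. The hand-in gave no verdict.

- **Key:** it slipped over the square with no contact force until it reached the shoulder, where contact stayed near 10 N. After release the ring top measured 108 mm at three spots and the tail 107 mm. The hole was within about 1 mm of the screw axis. The tail lies between the fork's posts, and its yaw of about -12° is within about 1° of the stand's.
- **Nut:** I turned it clockwise about 63° in one grip. Free turning took about 0.11 N m, and landing showed as a rise to about 0.37 N m around yaw -24°. I stopped about 12° later at 0.51 to 0.54 N m, a rise of about 0.42 N m. That suggests the nut is nipped up by about 0.17 to 0.21 rad.
- **What is less certain:** I judged the nip from torque (noise about ±0.03 N m) and angle, and could not see it directly. The last picture shows the screw turned slightly inside the hole, as expected from the key's play. I judged that by eye to be well under the 0.4 rad limit, but did not measure it.
- **Other things:** the arm ended about 0.24 m up, touching nothing, and the bystanders looked unmoved in the last scene picture.

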